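# Put the sample vial away in its tilt-out bin

### The job

Put the clean capped sample vial that stands on the bench away with the others of its kind: tip the tilt-out bin that holds those vials forward on its pivot, lower the vial into it without dropping it from a height, and push the bin back until it clicks fully home with all three vials inside. Leave the other two bins shut and everything else on the bench where it is.

Things in the scene. Friction and masses are not known exactly. Their poses are not given: they have to be found in the camera images.
- vial: The vial to put away: a round clear vial with a black screw cap of the same diameter, 25 mm across and 62 mm tall (the cap is the top 16 mm, with a blank white label dot on it), about 35 g, standing upright on the bench. Origin at the centre of its underside, z axis up along the vial.
- vial_mid (a point): The middle of that vial, on its axis, 31 mm above its underside.
- cell_vial: Fixed white housing with a clear cover that carries the vial bin, one of three alike side by side at 130 mm pitch on a 12 mm plinth, in any order. 128 wide (y), 125 deep (x), top 162 mm above the bench, plus a 12 mm high catch block on the cover at y +44. Its front (-x, 62.5 mm from the origin) faces the robot and is flush with the bin's front. Origin: centre of its underside.
- vialbin (a joint): Tilt of the bin that holds the vials: 0 = shut and clicked, 0.85 rad = fully forward on its stop. 6 to 11 N at the lip frees it from its sprung catch. From 0.1 to about 0.6 rad it falls back to about 0.1, where it rests on the catch, not clicked; from about 0.75 up it stays open by itself. Pushing it home from 0.1 takes 6 to 11 N at the lip; it snaps over at 0.05 rad.
- vialbin_hinge (a point): Middle of the vial bin's pivot axis, at the foot of its front, 22 mm above the bench, fixed; the axes turn with the bin. Shut: x level, into the bin; y along the row; z up. Tipping turns z towards -x. In mm here: front wall x 0 to 4, z 0 to 128; floor z 0 to 4; back wall at x 110, 70 high; the side walls slope from 128 (front) to 70 (back); 110 wide inside.
- vialbin_lip (a point): Middle of the white finger lip's trough, on its ledge: at (-18, 0, 128) mm in the axes of vialbin_hinge, same axes. The lip is 50 wide along y: a ledge, top at z 128, from the front wall's top to x -44, then an upturned rim, x -44 to -36, up to z 148. The trough between the rim and the front wall is 36 wide: hook a finger in it, or pinch the 8 mm rim.
- vialbin_in (a point): Centre of the vial bin's inner floor, at (58, 0, 4) mm in the axes of vialbin_hinge, same axes. Inside, x spans -54 to +50 and y -55 to +55. Fully tipped, the mouth lies in front of the housing, about 90 mm deep and 110 wide from above. A catch tongue, 12 wide and 20 long, points back over the mouth from the front wall's top at y +44.
- vial_a: First of the two loose vials, like the one to put away, that lie in the vial bin along its width and are seen through the clear plastic. Origin: middle of its length, on its side surface, 12.5 mm from its axis; y along the vial.
- vial_b: Second of the two loose vials in the vial bin, same frame.
- stopbin (a joint): Tilt of the bin that holds grey rubber stoppers (round tapered plugs), same make: 0 = shut, positive = tipped forward.
- capbin (a joint): Tilt of the bin that holds white screw caps (discs 44 mm across), same make: 0 = shut, positive = tipped forward.
- stopbin_lip (a point): Centre of the lip trough of the stopper bin, as vialbin_lip.
- capbin_lip (a point): Centre of the lip trough of the cap bin, as vialbin_lip.
- dropper: Bystander: amber dropper bottle, 28 mm across, 87 mm tall, with a narrow rubber teat. Origin under its centre.
- jar: Bystander: squat clear jar with a white lid, 46 mm across, 49 mm tall. Origin under its centre.
- beaker: Bystander: empty glass beaker, 94 mm across, 125 mm tall. Origin under its centre.
- washbottle: Bystander: translucent wash bottle with a bent spout, 72 mm across, 215 mm tall. Origin under its centre.
- meter: Bystander: handheld meter lying on its back, 185 x 84 x 38 mm, long along its x. Origin under its centre.
- spatula: Bystander: steel lab scoop, 162 mm long, 18 mm wide, 5 mm high, lying flat along its x. Origin under its middle.

How it is judged (in metres and radians):
On the way, in this order (a step that is already met when the one before it is completed fails the run):
1. the vial bin is tipped well forward (value of joint vialbin above 0.6 rad), for 0.3 s.
2. the vial lies in the tipped bin, let go (value of joint vialbin above 0.45 rad and x of vial_mid in the frame of vialbin_in between -0.058 and 0.055 m and y of vial_mid in the frame of vialbin_in between -0.058 and 0.058 m and z of vial_mid in the frame of vialbin_in between 0 and 0.09 m and contact force between the fingers and vial below 0.05 N), for 0.3 s.
At the end, for the whole second after the job is handed in: Vial bin clicked home (tilt under 0.03 rad), the vial at rest inside it (its middle within 58 mm of the floor's centre along x and y, under 90 mm above it), the two vials that were there still in it (within 90 mm of that centre), the other bins shut (under 0.03 rad) (value of joint each of vialbin, stopbin, capbin below 0.03 rad and x of vial_mid in the frame of vialbin_in between -0.058 and 0.055 m and y of vial_mid in the frame of vialbin_in between -0.058 and 0.058 m and z of vial_mid in the frame of vialbin_in between 0 and 0.09 m and distance between each of vial_a, vial_b and vialbin_in below 0.09 m and linear speed of vial below 0.05 m/s and contact force between the fingers and vial below 0.05 N); the robot touches nothing.
It fails at once if the vial is dropped: it falls freely at over 1.1 m/s (a fall of some 6 cm) (linear speed of vial above 1.1 m/s and contact force between the fingers and vial below 0.02 N).
It fails at once if another bin is opened (value of joint any of stopbin, capbin above 0.12 rad).
It fails at once if a bystander is shifted by over 3 cm or knocked over (distance of any of dropper, jar, beaker, washbottle, meter, spatula from where it was at the start of the episode above 0.03 m or angle between any of dropper, jar, beaker, washbottle's own z axis and vertical above 0.6 rad).
It also fails if it takes over 72 s, if anything falls off the work surface, if the arm or the gripper's body presses on something with over 40 N, if the wrist force passes 120 N, or if a joint passes its speed limit or range.

### The arm

A 6-joint arm with a two-finger parallel gripper is mounted at the origin on the work surface. World frame = base frame: x ahead of the robot, y to its left, z up, the work surface at z = 0. Lengths are in mm, angles in degrees, forces in N, time in s.
With the tool pointing down it reaches from about 350 to 800 mm from the base axis. Payload 7.3 kg.
Tool frame: the origin (TCP) lies midway between the tips of the shut fingers; the grasp point (between the pads) lies 19 mm behind it; z points along the fingers, y is the direction in which the jaws open and shut (so a half turn about z gives the same grasp; the last joint's range is limited). The gripper opens to 85 mm and grips with 20 to 120 N. Pads are 22 mm wide; open, the fingers measure 114 mm over their backs; the gripper's body (76 mm by 85 mm) begins 54 mm behind the grasp point. The pads swing forward as they close: fully open they stand 13 mm farther back than shut.
Start: joints at [58.384, 19.595, 87.324, -0, 73.075, -8.365], TCP at [207.233, 482.389, 231.322] pointing down, gripper open.
Joint ranges: [-145.02, 145.02], [-44.19, 115.74], [2.07, 154.8], [-57.11, 237.11], [16.16, 152.29], [-177.93, 177.93]. Speed limits (degrees/s): [147.25, 147.25, 180, 180, 180, 180].

### API

Orientations are given as [roll, pitch, yaw] about the fixed x, y, z axes, in that order (R = Rz(yaw) Ry(pitch) Rx(roll)).
In Python, from workcell import get_obs, read_camera, get_calibration, close_job gives the robot as it stands. The module is installed in compiled form; this text tells all that it offers.
- The arm moves only by the tool servo_tool, never from a script. Its argument "series" is a list that holds one entry, the list of rows, each a list of 7 numbers: the turn, a rotation vector about the tool's x, y, z in rad, then the shift along the tool's x, y, z in units of 30 mm (1.0 is 30 mm), then the opening, from 0 (shut) to 1 (fully open). A call has 1 to 20 rows; each row is the pose to reach, as a shift and turn from the pose measured when the call began, along the tool's axes at that moment; what a row does not reach only later rows make up. A row lasts 1/12 s, in which the tool goes at most 41.7 mm and 7.16 degrees, less where a joint would pass 70% of its speed; a pose out of reach is approached as far as the arm can. A call with a gripper value outside its range is refused whole. The fingers move at their own pace and stop on an object; "newtons" is the grip in N (left out, the last holds). Time passes only in rows, so rows that repeat a pose let the fingers close. It gives the time, the measured TCP pose, the force and the opening at its end, in the units of the state.
- get_obs(): the state, without advancing time (a new reading comes with each control period).
- read_camera(name): name is "scene" or "top"; returns (picture, depth): 400x640x3 uint8, red, green, blue; 400x640 float32, mm along the optical axis (not along the pixel's ray), 0 where there is no reading.
- get_calibration(name): a dict with "fx", "fy", "cx", "cy" (pixels), "position" and "attitude" of the camera in the world. Camera axes: x right, y down, z forward; pixel columns grow to the right and rows downward; lengths in mm; the calibration is good to about 2 mm. A picture is of the moment at which its call begins. get_calibration takes no time and is no camera call.
- close_job(): hands the job in, once; it reports no verdict.
The state is a dict: "time_s": time; "joint_pos": joint angles; "qd": joint speeds; "tau": joint torques, N m; "position": TCP position; "ee_rot": TCP orientation; "force": force on the tool from outside, world axes, zero at the start; "ft_torque": the same for the moment, N m; "opening": finger opening in mm.
Only numpy, scipy, OpenCV 4.12 (cv2) and the standard library are available. Lean on these libraries where they do the work, as an engineer would, in place of code of your own. Each camera call takes 0.05 s, during which the arm holds its last target.

## Working session

There is one attempt and no reset: what is moved stays moved. The work goes in short steps, Python scripts to look and compute and a tool call to move; the robot and the scene stay as the last step left them, time stands still between calls to the robot, and variables do not carry over. Pictures are saved under pics/ and viewed, and the job is handed in when it is done.

Besides the shell and the picture viewer there is one more tool, called after "Emit:" as name(argument=value, ...), one argument or row to a line, values as JSON. servo_tool: Moves the arm, as the interface text tells. Its arguments: {"type":"object","properties":{"series":{"type":"array","items":{"type":"array","items":{"type":"array","items":{"type":"number"}}}},"newtons":{"type":"number"}},"required":["series"]}

```bash
mkdir -p pics
cat > h.py <<'E'
import numpy as np,cv2
from workcell import *
from scipy.spatial.transform import Rotation as R
def snap(name,tag):
    p,d=read_camera(name); cv2.imwrite(f'pics/{tag}.png',p[:,:,::-1]); np.save(f'pics/{tag}.npy',d); return p,d
def crop(tag,u0,v0,u1,v1,out,s=3):
    im=cv2.imread(f'pics/{tag}.png')[v0:v1,u0:u1]; cv2.imwrite(f'pics/{out}.png',cv2.resize(im,None,fx=s,fy=s,interpolation=cv2.INTER_CUBIC))
def pose(c):
    a=np.array(c['attitude'],float)
    Rm=a if a.shape==(3,3) else (R.from_euler('xyz',a,degrees=True).as_matrix() if a.size==3 else R.from_quat(a).as_matrix())
    return Rm,np.array(c['position'],float)
def world(name,u,v,z=None,d=None):
    c=get_calibration(name); Rm,t=pose(c)
    r=Rm@np.array([(u-c['cx'])/c['fx'],(v-c['cy'])/c['fy'],1])
    return t+r*(d if d is not None else (z-t[2])/r[2])
def proj(name,P):
    c=get_calibration(name); Rm,t=pose(c); q=Rm.T@(np.array(P)-t)
    return [c['fx']*q[0]/q[2]+c['cx'],c['fy']*q[1]/q[2]+c['cy']]
E
python3 - <<'E'
from h import *
for n in('scene','top'):
    print(get_calibration(n)); snap(n,n+'0')
print(get_obs())
E
```

```text
{'fx': 375.43352714169714, 'fy': 375.43352714169714, 'cx': 324.9423478167366, 'cy': 202.52202290980213, 'position': array([ 532.37217958,  284.2521941 , 1081.88594563]), 'attitude': array([-1.60032703e+02,  1.60218464e-01, -1.72449318e+02])}
{'fx': 499.16262717603064, 'fy': 499.16262717603064, 'cx': 326.5980900157953, 'cy': 204.12831868735722, 'position': array([ 293.22140118,  -24.47634529, 1429.89675103]), 'attitude': array([-167.72636489,   -0.32507556,  -91.37155082])}
{'time_s': 0.1, 'joint_pos': array([ 5.83835427e+01,  1.96318575e+01,  8.73720881e+01, -6.48328591e-05,
        7.30740278e+01, -8.36557751e+00]), 'qd': array([ 0.08546045, -0.13364961, -0.13843466, -0.08012805, -0.0900645 ,
        0.02329905]), 'tau': array([ 1.62943314e-03, -4.34445477e+01, -2.46490896e+01, -8.71451903e-05,
        4.64184734e-03, -9.83569493e-06]), 'position': array([207.04242298, 482.06292099, 230.69875218]), 'ee_rot': array([-1.79922847e+02, -1.12828963e-02,  1.56749132e+02]), 'force': array([-0.38865238, -0.01526308,  0.27965826]), 'ft_torque': array([-0.03568717,  0.02407833,  0.05786348]), 'opening': 85.35266452485543}
```

View pics/scene0.png

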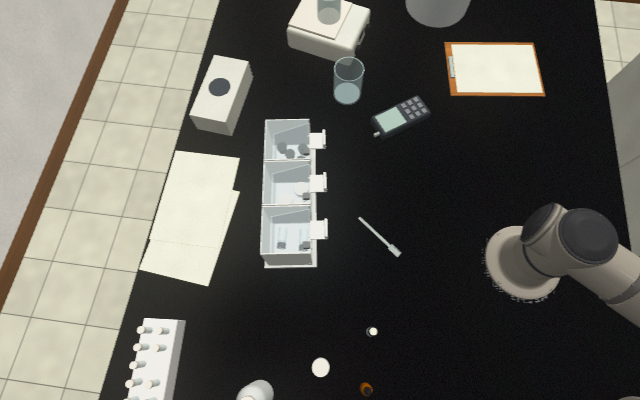

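View pics/top0.png

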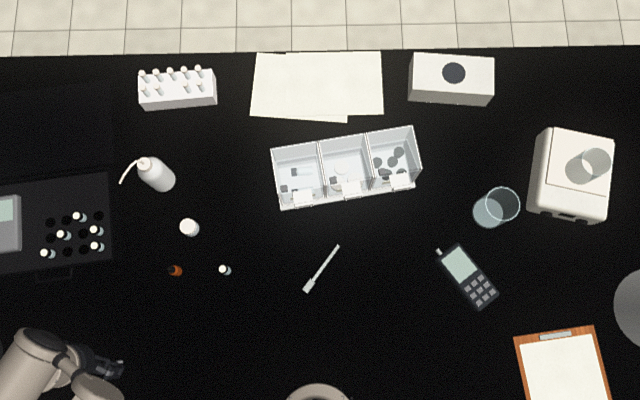

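Run:
```python
from h import *
crop('top0',260,115,430,220,'t1',4.5)
crop('scene0',250,110,340,280,'s1',3.5)
crop('top0',160,205,250,285,'t2',6)
crop('scene0',300,310,400,400,'s2',6)
```

```text
(no output)
```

View pics/t1.png

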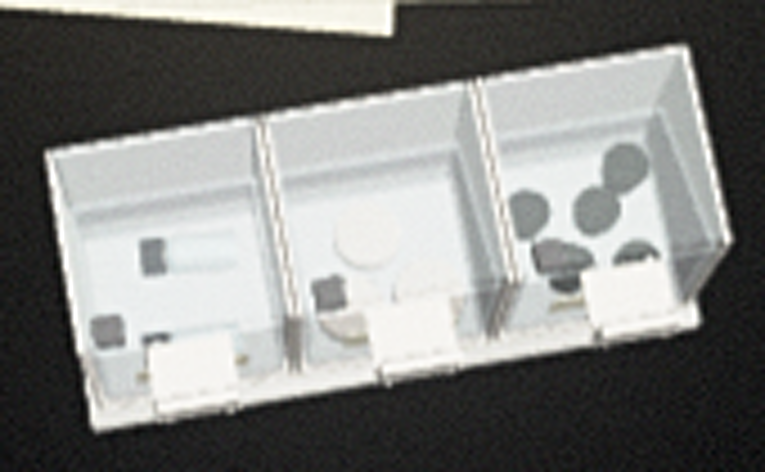

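View pics/s1.png

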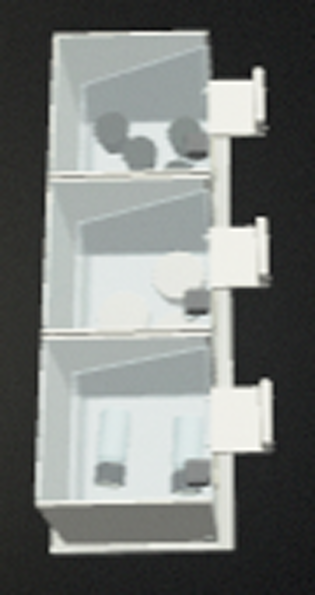

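View pics/t2.png

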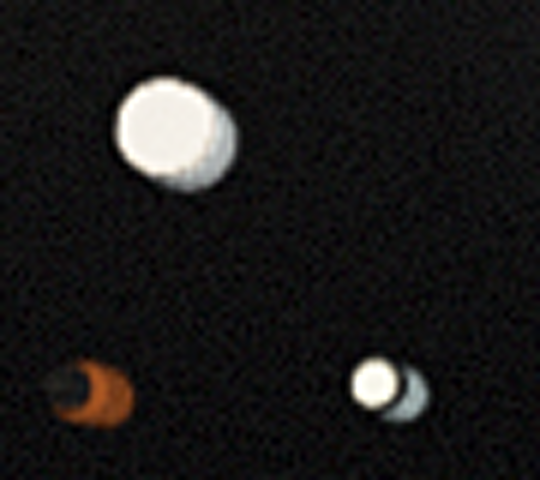

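View pics/s2.png

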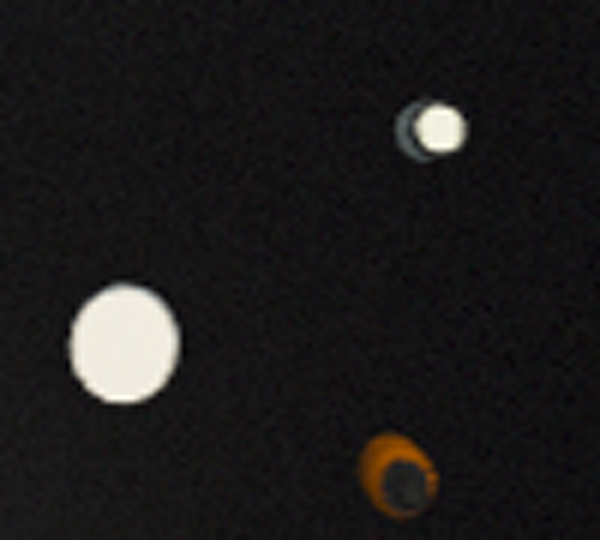

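Run:
```python
from h import *
print('vial top',world('top',222.5,268.8,62),'scene',world('scene',373.3,331.2,62))
print('dropper',world('top',160+70/6,205+385/6,87),'jar',world('top',160+165/6,205+125/6,49), world('scene',300+125/6,310+343/6,49))
T=lambda u,v:(260+u/4.5,115+v/4.5); S=lambda u,v:(250+u/3.5,110+v/3.5)
for n,p,z in[('BL',T(45,150),162),('BR',T(688,45),162),('FR',T(732,240),162),('div1',T(258,118),162),('div2',T(475,80),162),
 ('rimL-l',T(157,412),170),('rimL-r',T(240,403),170),('rimM-l',T(385,378),170),('rimM-r',T(457,370),170),('rimR-l',T(595,340),170),('rimR-r',T(668,328),170),('frontbase L',T(95,430),0),('base R',T(700,325),0)]:
  print(n,world('top',*p,z=z).round(1))
for n,p,z in[('BLs',S(35,505),162),('BRs',S(52,33),162),('FLs',S(215,505),162),('rimL-top',S(262,378),170),('rimL-bot',S(268,452),170),('rimR-top',S(256,68),170),('rimR-bot',S(262,133),170),('baseL',S(235,550),0),('rimM-t',S(260,217),170),('rimM-b',S(266,285),170)]:
  print(n,world('scene',*p,z=z).round(1))
d=np.load('pics/top0.npy')
for u,v in [T(120,280),T(190,380),T(420,330),T(640,290),(222,269),(300,300)]:
  dd=d[int(round(v)),int(round(u))]; print(u,v,dd,world('top',u,v,d=dd).round(1))
d=np.load('pics/scene0.npy')
for u,v in [S(235,415),S(235,250),S(235,108),(373,331)]:
  dd=d[int(round(v)),int(round(u))]; print(u,v,dd,world('scene',u,v,d=dd).round(1))
```

```text
vial top [416.72042691 248.49813504  62.        ] scene [414.47938039 249.80429232  62.        ]
dropper [416.66949769 379.15643402  87.        ] jar [540.03229447 351.39241387  49.        ] [536.71394854 352.43309064  49.        ]
BL [724.2 108.7 162. ]
BR [ 781.7 -276.   162. ]
FR [ 659.9 -294.5  162. ]
div1 [741.4 -17.6 162. ]
div2 [ 762.4 -147.5  162. ]
rimL-l [562.5  43.7 170. ]
rimL-r [566.7  -3.9 170. ]
rimM-l [579.5 -87.6 170. ]
rimM-r [ 583.3 -129.2  170. ]
rimR-l [ 599.3 -209.7  170. ]
rimR-r [ 605.5 -252.3  170. ]
frontbase L [587.8  93.3   0. ]
base R [ 649.2 -304.2    0. ]
BLs [720.8 109.9 162. ]
BRs [ 780.8 -273.1  162. ]
FLs [594.1  93.2 162. ]
rimL-top [573.1  -2.3 170. ]
rimL-bot [561.6  52.  170. ]
rimR-top [ 611.8 -257.6  170. ]
rimR-bot [ 599.5 -200.7  170. ]
baseL [583.3  94.6   0. ]
rimM-t [ 591.5 -129.3  170. ]
rimM-b [579.7 -74.8 170. ]
286.6666666666667 177.22222222222223 1310.147 [643.   64.8 164.1]
302.22222222222223 199.44444444444446 1311.1399 [585.2  25.3 151. ]
353.3333333333333 188.33333333333331 1315.8605 [ 611.7 -109.8  153.4]
402.22222222222223 179.44444444444446 1327.2076 [ 634.4 -241.1  148.1]
222 269 1357.8517 [416.  249.5  64. ]
300 300 1410.7866 [330.   41.7  -6.6]
317.1428571428571 228.57142857142856 970.14233 [590.2  21.5 147.1]
317.1428571428571 181.42857142857144 1009.95135 [ 608.1 -107.4  152.1]
317.1428571428571 140.85714285714286 1056.2979 [ 625.5 -231.8  148.4]
373 331 965.0471 [415.3 249.4  61.7]
```

```bash
cat >> h.py <<'E'
YAW=np.radians(8.6); BX=np.array([np.cos(YAW),np.sin(YAW),0]); BY=np.array([-np.sin(YAW),np.cos(YAW),0]); BZ=np.array([0,0,1.])
H=np.array([608.5,27.5,22])
def bw(p,th=0):  # bin frame -> world
    x,y,z=p; c,s=np.cos(th),np.sin(th)
    return H+(x*c-z*s)*BX+y*BY+(x*s+z*c)*BZ
def tool(th=0):  # tool rot: jaw y along BY, tipped with bin by th
    return R.from_rotvec(-th*BY)*R.from_matrix(np.c_[-BX,BY,-BZ])
def rel(P,Rt):
    o=get_obs(); R0=R.from_euler('xyz',o['ee_rot'],degrees=True)
    rv=(R0.inv()*Rt).as_rotvec(); s=R0.inv().apply(np.array(P)-o['position'])/30
    print(np.round(rv,3).tolist(),np.round(s,3).tolist()); 
def st():
    o=get_obs(); print(o['time_s'],np.round(o['position'],1),np.round(o['ee_rot'],2),np.round(o['force'],1),round(o['opening'],1),np.round(o['joint_pos'],1))
E
python3 - <<'E'
from h import *
print(bw((-18,0,128)),bw((-40,0,148)))
rel(bw((-20,0,220)),tool())
rel(bw((-20,0,133)),tool())
# sanity projections
for n in('top','scene'):
    print(n,[np.round(proj(n,bw(p)),0).tolist() for p in [(-44,-25,148),(-44,25,148),(0,64,140),(125,64,140)]])
E
```

```text
[590.70238514  24.80836382 150.        ] [568.94974476  21.51858626 170.        ]
[-0.001, -0.001, -0.556] [-17.71, -8.991, -0.368]
[-0.001, -0.001, -0.556] [-17.711, -8.987, 2.532]
top [[313.0, 204.0], [294.0, 207.0], [277.0, 194.0], [270.0, 149.0]]
scene [[327.0, 218.0], [327.0, 237.0], [310.0, 253.0], [259.0, 254.0]]
```

Emit:
servo_tool(
  series=[
    [[0, 0, -0.03, -0.6, -0.3, -0.1, 0], [0, 0, -0.06, -1.6, -0.8, -0.2, 0], [0, 0, -0.1, -2.7, -1.4, -0.3, 0], [0, 0, -0.14, -3.8, -1.95, -0.37, 0], [0, 0, -0.18, -4.9, -2.5, -0.37, 0], [0, 0, -0.22, -6.0, -3.05, -0.37, 0], [0, 0, -0.26, -7.1, -3.6, -0.37, 0], [0, 0, -0.3, -8.2, -4.15, -0.37, 0], [0, 0, -0.34, -9.3, -4.7, -0.37, 0], [0, 0, -0.38, -10.4, -5.3, -0.37, 0], [0, 0, -0.42, -11.5, -5.85, -0.37, 0], [0, 0, -0.46, -12.6, -6.4, -0.37, 0], [0, 0, -0.5, -13.7, -6.95, -0.37, 0], [0, 0, -0.53, -14.8, -7.5, -0.37, 0], [0, 0, -0.55, -15.8, -8.0, -0.37, 0], [0, 0, -0.556, -16.7, -8.5, -0.37, 0], [0, 0, -0.556, -17.4, -8.85, -0.37, 0], [0, 0, -0.556, -17.7, -8.99, -0.37, 0], [0, 0, -0.556, -17.71, -8.99, -0.37, 0], [0, 0, -0.556, -17.71, -8.99, -0.37, 0]],
  ],
)

```text
time_s: 1.77
position: [588.2, 24.9, 241.4]
ee_rot: [-180.0, -0.1, -171.4]
force: [-0.3, 0.3, -0.0]
opening: 0.1
```

Run:
```python
from h import *
st(); snap('scene','s3'); crop('scene3' if 0 else 's3',250,120,400,270,'s3c',4)
rel(bw((-19,0,134)),tool())
```

```text
1.7667 [588.2  24.9 241.4] [-1.7999e+02 -1.3000e-01 -1.7143e+02] [-0.3  0.3 -0. ] 0.1 [  -5.    26.    75.7   -0.    78.4 -103.6]
[-0.0, -0.002, 0.001] [-0.059, -0.036, 2.859]
```

View pics/s3c.png

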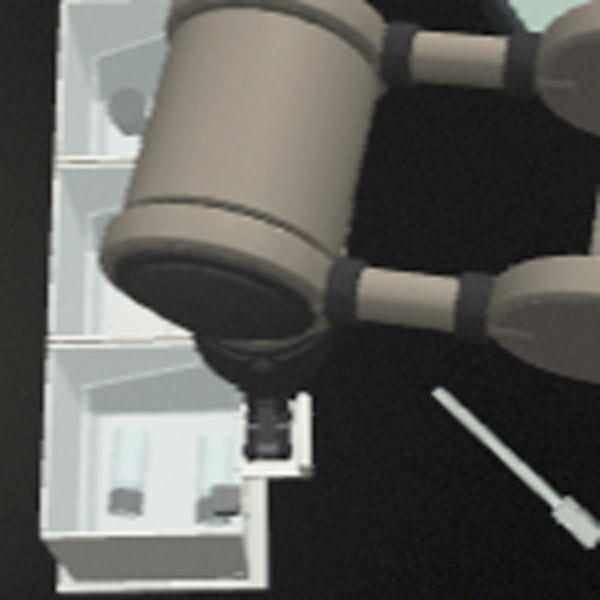

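Emit:
servo_tool(
  series=[
    [[0, 0, 0, 0, -0.03, 0.6, 0], [0, 0, 0, 0, -0.03, 1.2, 0], [0, 0, 0, 0, -0.03, 1.7, 0], [0, 0, 0, 0, -0.03, 2.0, 0], [0, 0, 0, 0, -0.03, 2.2, 0], [0, 0, 0, 0, -0.03, 2.4, 0], [0, 0, 0, 0, -0.03, 2.55, 0], [0, 0, 0, 0, -0.03, 2.7, 0], [0, 0, 0, 0, -0.03, 2.8, 0], [0, 0, 0, 0, -0.03, 2.8, 0]],
  ],
)

```text
time_s: 2.65
position: [587.7, 24.6, 157.4]
ee_rot: [-180.0, -0.1, -171.4]
force: [-0.3, -0.7, 0.5]
opening: 0.2
```

Run:
```python
from h import *
st()
for t in np.array([0.05,.1,.15,.2,.25,.3,.35,.4,.45,.5,.55,.6,.65,.7,.75,.8,.84,.88]):
    print(t,end=' ');rel(bw((-20,0,135),t),tool(t))
```

```text
2.65 [587.7  24.6 157.4] [-1.7999e+02 -1.5000e-01 -1.7137e+02] [-0.3 -0.7  0.5] 0.2 [  -5.    29.9   83.    -0.    67.2 -103.7]
0.05 [-0.0, -0.053, 0.001] [0.192, -0.008, 0.051]
0.1 [-0.0, -0.103, 0.001] [0.414, -0.008, 0.102]
0.15 [-0.0, -0.153, 0.001] [0.633, -0.007, 0.164]
0.2 [-0.0, -0.203, 0.001] [0.848, -0.007, 0.236]
0.25 [-0.0, -0.253, 0.001] [1.06, -0.007, 0.319]
0.3 [-0.0, -0.303, 0.001] [1.267, -0.007, 0.413]
0.35 [-0.0, -0.353, 0.001] [1.47, -0.007, 0.517]
0.4 [-0.0, -0.403, 0.001] [1.666, -0.007, 0.631]
0.45 [-0.0, -0.453, 0.001] [1.857, -0.007, 0.754]
0.5 [0.0, -0.503, 0.001] [2.042, -0.007, 0.887]
0.55 [0.0, -0.553, 0.001] [2.219, -0.006, 1.03]
0.6 [0.0, -0.603, 0.001] [2.39, -0.006, 1.18]
0.65 [0.0, -0.653, 0.001] [2.552, -0.006, 1.339]
0.7 [0.0, -0.703, 0.001] [2.707, -0.006, 1.506]
0.75 [0.0, -0.753, 0.001] [2.852, -0.006, 1.681]
0.8 [0.0, -0.803, 0.001] [2.989, -0.006, 1.863]
0.84 [0.0, -0.843, 0.001] [3.092, -0.006, 2.013]
0.88 [0.0, -0.883, 0.001] [3.189, -0.006, 2.167]
```

Emit:
servo_tool(
  series=[
    [[0, -0.02, 0, 0.09, 0, 0.02, 0], [0, -0.05, 0, 0.19, 0, 0.05, 0], [0, -0.075, 0, 0.3, 0, 0.075, 0], [0, -0.1, 0, 0.41, 0, 0.1, 0], [0, -0.125, 0, 0.52, 0, 0.13, 0], [0, -0.15, 0, 0.63, 0, 0.165, 0], [0, -0.175, 0, 0.74, 0, 0.2, 0], [0, -0.2, 0, 0.85, 0, 0.235, 0], [0, -0.225, 0, 0.95, 0, 0.275, 0], [0, -0.25, 0, 1.06, 0, 0.32, 0], [0, -0.275, 0, 1.16, 0, 0.365, 0], [0, -0.3, 0, 1.27, 0, 0.41, 0], [0, -0.325, 0, 1.37, 0, 0.465, 0], [0, -0.35, 0, 1.47, 0, 0.515, 0], [0, -0.375, 0, 1.57, 0, 0.57, 0], [0, -0.4, 0, 1.67, 0, 0.63, 0]],
  ],
)

```text
time_s: 3.98
position: [538.7, 16.8, 139.4]
ee_rot: [-179.9, 22.9, -171.4]
force: [1.1, 0.8, 0.4]
opening: -0.1
```

Run:
```python
from h import *
st();snap('scene','s4'); crop('s4',250,120,400,270,'s4c',4)
for t in np.array([.45,.5,.55,.6,.65,.7,.75,.8,.84,.88]):
    print(t,end=' ');rel(bw((-20,0,135),t),tool(t))
```

```text
3.9833 [538.7  16.8 139.4] [-179.94   22.95 -171.36] [1.1 0.8 0.4] -0.1 [ -10.7   17.1  112.7   15.2   29.3 -121.2]
0.45 [0.0, -0.051, 0.0] [0.182, -0.012, 0.049]
0.5 [0.0, -0.101, 0.0] [0.404, -0.012, 0.099]
0.55 [0.0, -0.151, 0.0] [0.623, -0.012, 0.16]
0.6 [0.0, -0.201, 0.0] [0.839, -0.012, 0.233]
0.65 [0.0, -0.251, 0.0] [1.051, -0.012, 0.316]
0.7 [0.0, -0.301, 0.0] [1.258, -0.012, 0.409]
0.75 [0.0, -0.351, 0.0] [1.46, -0.011, 0.513]
0.8 [0.0, -0.401, 0.0] [1.657, -0.011, 0.626]
0.84 [0.0, -0.441, 0.0] [1.811, -0.011, 0.724]
0.88 [0.0, -0.481, 0.0] [1.96, -0.011, 0.828]
```

View pics/s4c.png

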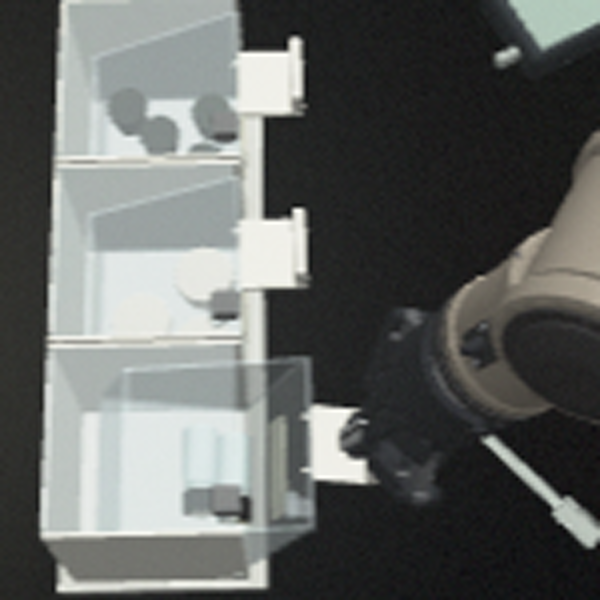

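Run:
```python
from h import *
for t in np.array([.45,.5,.55,.6,.65,.7,.75,.8,.84,.87]):
    print(t,end=' ');rel(bw((-23,0,134.5),t),tool(.39))
```

```text
0.45 [0.0, 0.009, 0.001] [0.281, -0.012, 0.071]
0.5 [0.0, 0.009, 0.001] [0.502, -0.012, 0.126]
0.55 [0.0, 0.009, 0.001] [0.72, -0.012, 0.192]
0.6 [0.0, 0.009, 0.001] [0.933, -0.012, 0.269]
0.65 [0.0, 0.009, 0.001] [1.143, -0.012, 0.357]
0.7 [0.0, 0.009, 0.001] [1.349, -0.012, 0.455]
0.75 [0.0, 0.009, 0.001] [1.549, -0.011, 0.563]
0.8 [0.0, 0.009, 0.001] [1.743, -0.011, 0.681]
0.84 [0.0, 0.009, 0.001] [1.894, -0.011, 0.782]
0.87 [0.0, 0.009, 0.001] [2.005, -0.011, 0.862]
```

Emit:
servo_tool(
  series=[
    [[0, 0, 0, 0.15, -0.01, 0.035, 0], [0, 0, 0, 0.28, -0.01, 0.07, 0], [0, 0, 0, 0.39, -0.01, 0.1, 0], [0, 0, 0, 0.5, -0.01, 0.126, 0], [0, 0, 0, 0.61, -0.01, 0.16, 0], [0, 0, 0, 0.72, -0.01, 0.19, 0], [0, 0, 0, 0.83, -0.01, 0.23, 0], [0, 0, 0, 0.93, -0.01, 0.27, 0], [0, 0, 0, 1.04, -0.01, 0.31, 0], [0, 0, 0, 1.14, -0.01, 0.357, 0], [0, 0, 0, 1.25, -0.01, 0.405, 0], [0, 0, 0, 1.35, -0.01, 0.455, 0], [0, 0, 0, 1.35, -0.01, 0.455, 0], [0, 0, 0, 1.35, -0.01, 0.455, 0]],
  ],
)

```text
time_s: 5.2
position: [505.1, 12.0, 109.8]
ee_rot: [180.0, 22.8, -171.4]
force: [-0.6, 0.7, -0.2]
opening: 0.0
```

Run:
```python
from h import *
st();snap('scene','s5'); crop('s5',250,120,400,270,'s5c',4)
for t in np.array([.7,.75,.8,.84,.87]):
    print(t,end=' ');rel(bw((-23,0,134.5),t),tool(.39))
```

```text
5.2 [505.1  12.  109.8] [ 179.98   22.82 -171.38] [-0.6  0.7 -0.2] 0.0 [ -12.4   17.2  119.3   20.6   23.3 -128.5]
0.7 [0.0, 0.009, 0.0] [-0.003, -0.001, -0.001]
0.75 [0.0, 0.009, 0.0] [0.197, -0.001, 0.107]
0.8 [0.0, 0.009, 0.0] [0.391, -0.001, 0.225]
0.84 [0.0, 0.009, 0.0] [0.542, -0.001, 0.327]
0.87 [0.0, 0.009, 0.0] [0.653, -0.001, 0.406]
```

View pics/s5c.png

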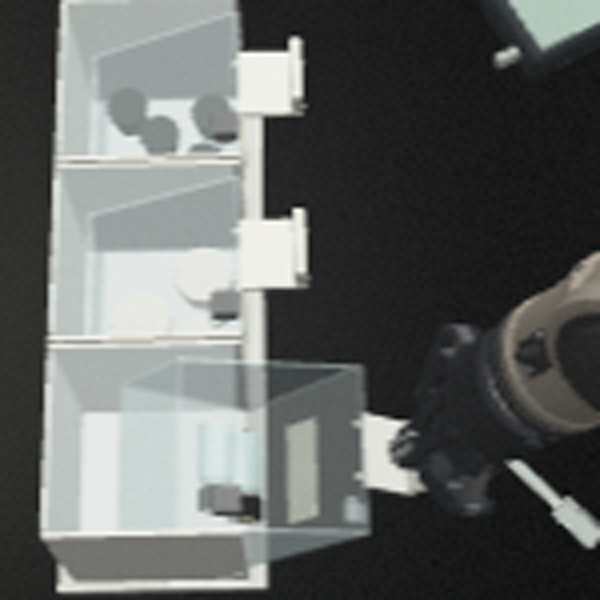

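Emit:
servo_tool(
  series=[
    [[0, 0.01, 0, 0.1, 0, 0.05, 0], [0, 0.02, 0, 0.2, 0, 0.107, 0], [0, 0.03, 0, 0.29, 0, 0.165, 0], [0, 0.04, 0, 0.39, 0, 0.225, 0], [0, 0.05, 0, 0.47, 0, 0.275, 0], [0, 0.06, 0, 0.54, 0, 0.327, 0], [0, 0.06, 0, 0.6, 0, 0.365, 0], [0, 0.06, 0, 0.65, 0, 0.4, 0], [0, 0.06, 0, 0.65, 0, 0.4, 0], [0, 0.06, 0, 0.65, 0, 0.4, 0], [0, 0.06, 0, 0.65, 0, 0.4, 0]],
  ],
)

```text
time_s: 6.17
position: [492.2, 9.9, 91.4]
ee_rot: [180.0, 19.4, -171.4]
force: [-0.1, 0.1, 1.2]
opening: -0.2
```

Run:
```python
from h import *
st();snap('scene','s6'); crop('s6',250,120,400,270,'s6c',4)
snap('top','t6'); crop('t6',250,115,400,235,'t6c',5)
```

```text
6.1667 [492.2   9.9  91.4] [ 179.99   19.41 -171.37] [-0.1  0.1  1.2] -0.2 [ -12.2   18.9  119.4   16.7   24.3 -125. ]
```

View pics/s6c.png

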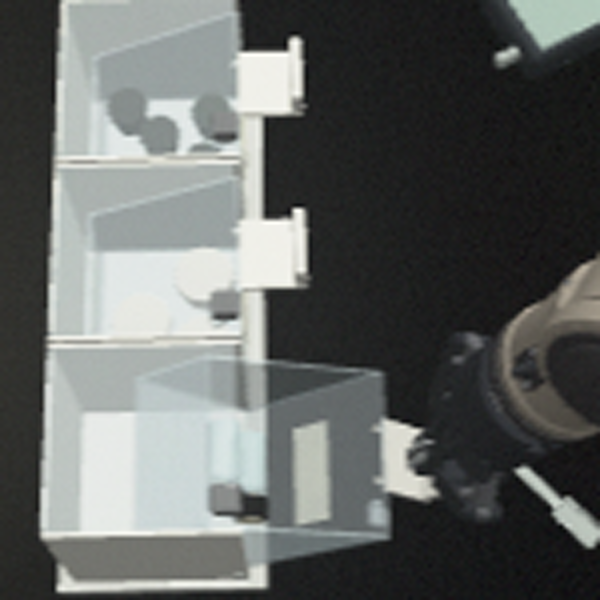

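View pics/t6c.png

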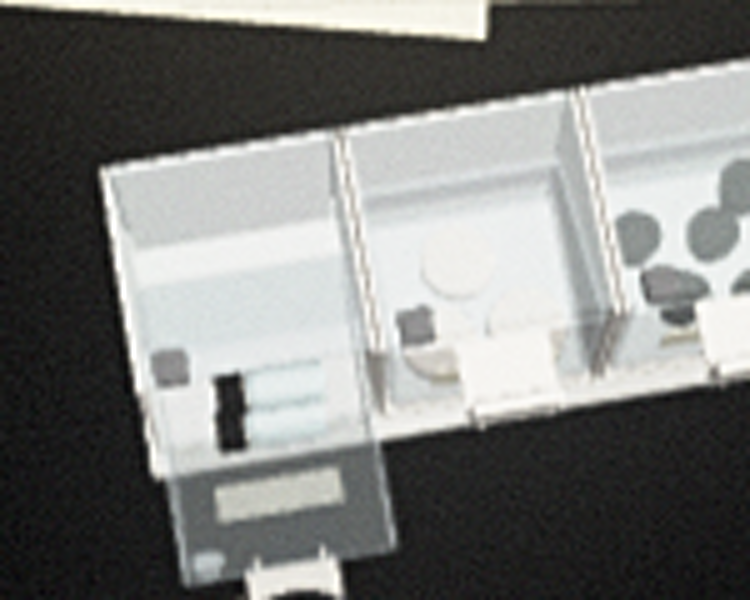

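Run:
```python
from h import *
for t in (.7,.75,.8,.85,.9):
    o=get_obs()['position']-H; x,z=o@BX,o[2]; c,s=np.cos(t),np.sin(t)
    print(t,[((np.array(proj('scene',bw((0,y,128),t)))-[250,120])*4).round(0).tolist() for y in(-57,57)],[((np.array(proj('top',bw((0,y,128),t)))-[250,115])*5).round(0).tolist() for y in(-57,57)],'tcp in bin',x*c+z*s,-x*s+z*c)
```

```text
0.7 [[362.0, 367.0], [368.0, 533.0]] [[390.0, 523.0], [178.0, 560.0]] tcp in bin -45.19849016147781 128.86859354355232
0.75 [[369.0, 369.0], [375.0, 535.0]] [[391.0, 533.0], [180.0, 570.0]] tcp in bin -38.70125856784783 130.96652434891556
0.8 [[376.0, 371.0], [382.0, 536.0]] [[392.0, 543.0], [182.0, 579.0]] tcp in bin -32.10729398302406 132.73710704945387
0.85 [[382.0, 373.0], [388.0, 537.0]] [[394.0, 553.0], [184.0, 589.0]] tcp in bin -25.433077884398216 134.17591611051756
0.9 [[387.0, 375.0], [394.0, 539.0]] [[395.0, 561.0], [186.0, 598.0]] tcp in bin -18.695292336352267 135.27935525877123
```

Emit:
servo_tool(
  series=[
    [[0, 0, 0, 0, 0, -0.3, 0], [0, 0, 0, 0, 0, -0.8, 0], [0, 0, 0, 0, 0, -1.4, 0], [0, 0, 0, 0, 0, -2.2, 0], [0, 0.05, 0, 0, 0, -3.0, 0], [0, 0.12, 0, 0, 0, -3.6, 0.3], [0, 0.2, 0, 0, 0, -4.0, 0.5], [0, 0.28, 0, 0, 0, -4.0, 0.6], [0, 0.34, 0, 0, 0, -4.0, 0.6], [0, 0.34, 0, 0, 0, -4.0, 0.6]],
  ],
)

```text
time_s: 7.1
position: [454.2, 3.8, 205.5]
ee_rot: [-179.9, -0.1, -171.4]
force: [-1.0, 0.3, -0.5]
opening: 51.5
```

Run:
```python
from h import *
st();snap('scene','s7'); crop('s7',250,120,400,270,'s7c',4)
rel((415.5,249.2,150),tool(0))
rel((415.5,249.2,29),tool(0))
```

```text
7.1 [454.2   3.8 205.5] [-1.7993e+02 -6.0000e-02 -1.7136e+02] [-1.   0.3 -0.5] 51.5 [-9.100e+00  1.370e+01  1.002e+02 -1.000e-01  6.620e+01 -1.078e+02]
[-0.0, 0.0, 0.001] [0.019, 8.271, 1.826]
[-0.0, 0.0, 0.001] [0.019, 8.273, 5.86]
```

View pics/s7c.png

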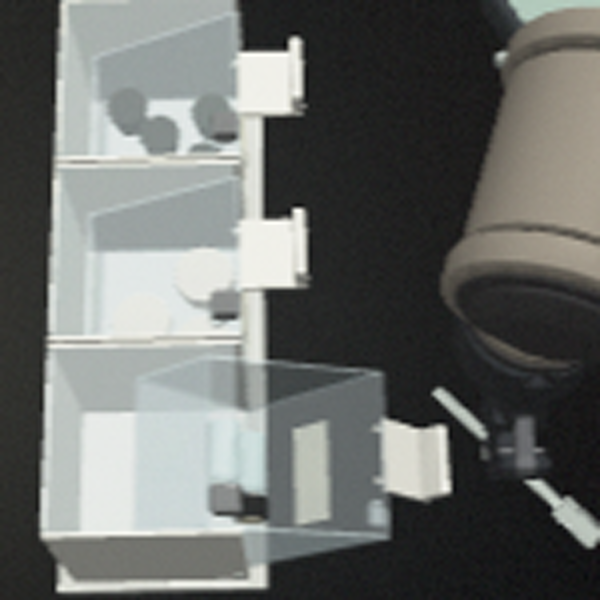

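Emit:
servo_tool(
  series=[
    [[0, 0, 0, 0, 0.5, 0, 0.6], [0, 0, 0, 0.02, 1.4, 0.1, 0.6], [0, 0, 0, 0.02, 2.6, 0.3, 0.6], [0, 0, 0, 0.02, 3.9, 0.6, 0.6], [0, 0, 0, 0.02, 5.1, 1.0, 0.6], [0, 0, 0, 0.02, 6.3, 1.3, 0.6], [0, 0, 0, 0.02, 7.3, 1.6, 0.6], [0, 0, 0, 0.02, 8.0, 1.8, 0.6], [0, 0, 0, 0.02, 8.27, 1.83, 0.6], [0, 0, 0, 0.02, 8.27, 2.2, 0.6], [0, 0, 0, 0.02, 8.27, 2.5, 0.6], [0, 0, 0, 0.02, 8.27, 2.5, 0.6]],
  ],
)

```text
time_s: 8.15
position: [414.2, 248.0, 128.4]
ee_rot: [-179.9, -0.1, -171.4]
force: [-0.6, 0.3, 0.0]
opening: 51.2
```

Run:
```python
from h import *
st();snap('top','t8'); crop('t8',160,205,280,295,'t8c',6)
rel((415.5,249.2,29),tool(0))
```

```text
8.15 [414.2 248.  128.4] [-1.7994e+02 -1.4000e-01 -1.7137e+02] [-0.6  0.3  0. ] 51.2 [ 21.8  21.9 102.1  -0.   56.2 -76.8]
[-0.001, -0.002, 0.0] [-0.034, 0.036, 3.341]
```

View pics/t8c.png

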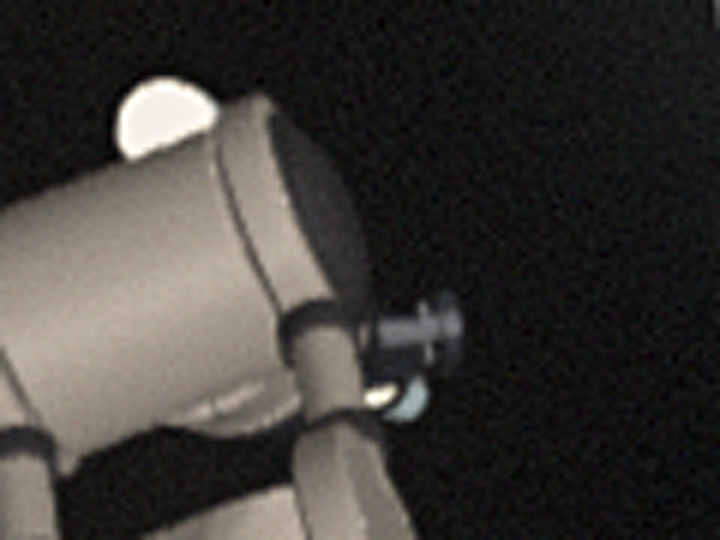

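Emit:
servo_tool(
  series=[
    [[0, 0, 0, -0.03, 0.04, 0.6, 0.6], [0, 0, 0, -0.03, 0.04, 1.3, 0.6], [0, 0, 0, -0.03, 0.04, 2.0, 0.6], [0, 0, 0, -0.03, 0.04, 2.6, 0.6], [0, 0, 0, -0.03, 0.04, 3.0, 0.6], [0, 0, 0, -0.03, 0.04, 3.25, 0.6], [0, 0, 0, -0.03, 0.04, 3.3, 0.6], [0, 0, 0, -0.03, 0.04, 3.3, 0.4], [0, 0, 0, -0.03, 0.04, 3.3, 0.3], [0, 0, 0, -0.03, 0.04, 3.3, 0.2], [0, 0, 0, -0.03, 0.04, 3.3, 0.1], [0, 0, 0, -0.03, 0.04, 3.3, 0.1], [0, 0, 0, -0.03, 0.04, 3.3, 0.1], [0, 0, 0, -0.03, 0.04, 3.3, 0.1]],
  ],
  newtons=25,
)

```text
time_s: 9.37
position: [416.1, 249.5, 31.1]
ee_rot: [-180.0, 0.0, -171.4]
force: [-0.4, -2.1, 6.1]
opening: 24.5
```

Run:
```python
from h import *
st()
```

```text
9.3667 [416.1 249.5  31.1] [-1.7997e+02  3.0000e-02 -1.7138e+02] [-0.4 -2.1  6.1] 24.5 [ 2.190e+01  3.080e+01  1.071e+02 -1.000e-01  4.200e+01 -7.670e+01]
```

```bash
cat >> h.py <<'E'
def hp(x,y,z): return H+x*BX+y*BY+z*BZ
E
python3 - <<'E'
from h import *
T=tool(.35); ax=T.apply([0,0,-1]); tgt=bw((32,-8,67),.84); print(tgt,tgt-31*ax)
rel(hp(-150,60,190),tool(0.1)); rel(tgt+130*ax,T); print(tgt+130*ax)
E
```

```text
[581.4848102   15.32336487  90.54858917] [591.99512446  16.91290045  61.42803507]
[-0.001, -0.1, 0.0] [-0.237, -6.278, -6.026]
[-0.001, -0.35, 0.0] [-2.799, -8.545, -6.045]
[537.40929883   8.65757049 212.66704184]
```

Emit:
servo_tool(
  series=[
    [[0, 0, 0, 0, 0, -0.3, 0.1], [0, 0, 0, 0, 0, -1.0, 0.1], [0, 0, 0, 0, 0, -2.0, 0.1], [0, 0, 0, 0, -0.3, -3.0, 0.1], [0, 0, 0, 0, -1.0, -4.0, 0.1], [0, 0, 0, -0.1, -2.0, -5.0, 0.1], [0, -0.03, 0, -0.2, -3.0, -5.7, 0.1], [0, -0.06, 0, -0.4, -4.0, -6.05, 0.1], [0, -0.1, 0, -0.7, -5.0, -6.05, 0.1], [0, -0.15, 0, -1.1, -6.0, -6.05, 0.1], [0, -0.2, 0, -1.6, -7.0, -6.05, 0.1], [0, -0.25, 0, -2.1, -7.8, -6.05, 0.1], [0, -0.3, 0, -2.5, -8.3, -6.05, 0.1], [0, -0.34, 0, -2.75, -8.5, -6.05, 0.1], [0, -0.35, 0, -2.8, -8.54, -6.05, 0.1], [0, -0.35, 0, -2.8, -8.54, -6.05, 0.1], [0, -0.35, 0, -2.8, -8.54, -6.05, 0.1]],
  ],
)

```text
time_s: 10.78
position: [536.9, 9.3, 213.0]
ee_rot: [-180.0, 20.0, -171.4]
force: [0.6, -0.5, 0.5]
opening: 24.2
```

Run:
```python
from h import *
st();snap('scene','s9'); crop('s9',250,120,450,270,'s9c',4)
snap('top','t9'); crop('t9',250,115,400,235,'t9c',5)
T=tool(.35); tgt=bw((32,-8,67),.84)
rel(tgt,T)
```

```text
10.7833 [536.9   9.3 213. ] [-179.99   20.01 -171.36] [ 0.6 -0.5  0.5] 24.2 [ -11.1   11.9  104.5    9.4   45.  -115.3]
[-0.0, -0.0, 0.001] [0.0, -0.031, 4.348]
```

View pics/s9c.png

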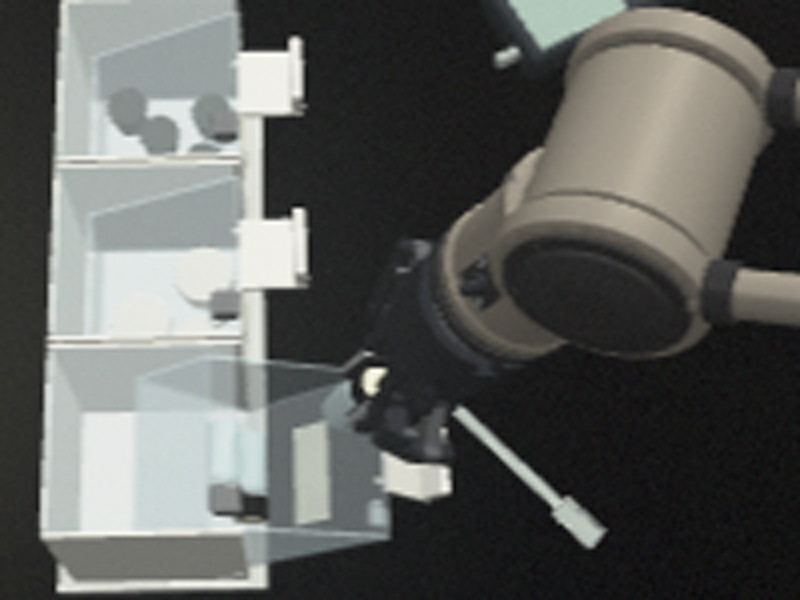

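View pics/t9c.png

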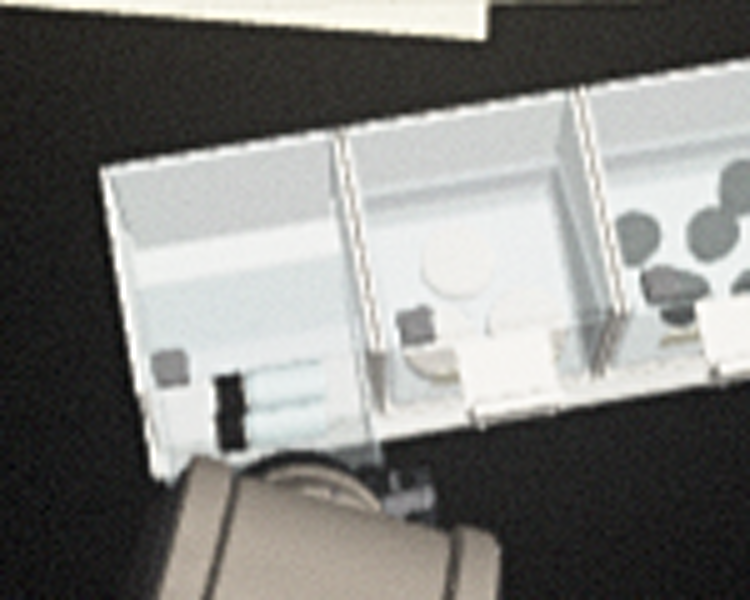

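Emit:
servo_tool(
  series=[
    [[0, 0, 0, 0, 0, 0.4, 0.1], [0, 0, 0, 0, -0.02, 1.0, 0.1], [0, 0, 0, 0, -0.03, 1.6, 0.1], [0, 0, 0, 0, -0.03, 2.2, 0.1], [0, 0, 0, 0, -0.03, 2.7, 0.1], [0, 0, 0, 0, -0.03, 3.1, 0.1], [0, 0, 0, 0, -0.03, 3.4, 0.1], [0, 0, 0, 0, -0.03, 3.6, 0.1], [0, 0, 0, 0, -0.03, 3.8, 0.1], [0, 0, 0, 0, -0.03, 3.8, 0.1]],
  ],
)

```text
time_s: 11.72
position: [575.9, 14.9, 105.3]
ee_rot: [-180.0, 20.0, -171.3]
force: [-0.3, -0.1, -1.7]
opening: 24.0
```

Run:
```python
from h import *
st();snap('scene','s10'); crop('s10',250,120,450,270,'s10c',4)
T=tool(.35); tgt=bw((32,-8,67),.84)
rel(tgt,T)
```

```text
11.7167 [575.9  14.9 105.3] [-179.99   19.99 -171.29] [-0.3 -0.1 -1.7] 24.0 [  -9.5   24.3  106.8   12.2   30.4 -117.7]
[0.0, -0.001, 0.002] [-0.001, -0.009, 0.543]
```

View pics/s10c.png

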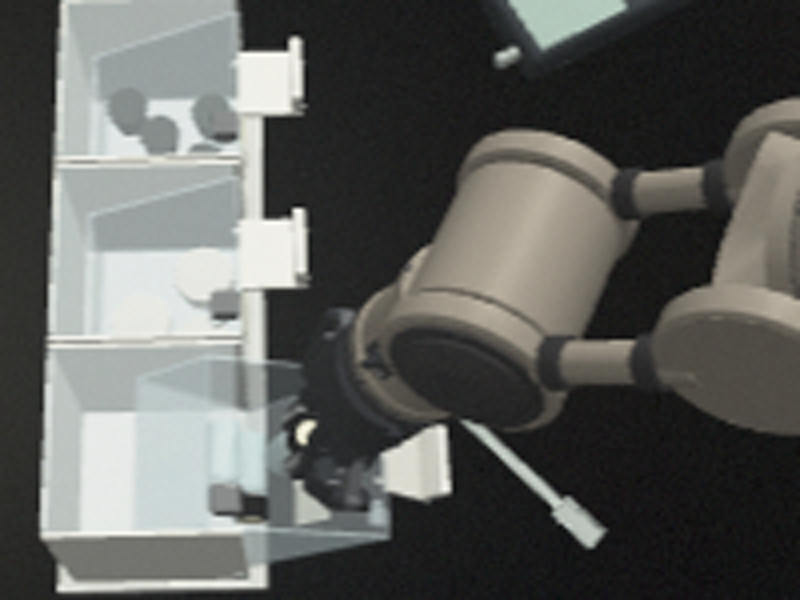

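Emit:
servo_tool(
  series=[
    [[0, 0, 0, 0, 0, 0.1, 0.1], [0, 0, 0, 0, 0, 0.2, 0.1], [0, 0, 0, 0, 0, 0.3, 0.1], [0, 0, 0, 0, 0, 0.4, 0.1], [0, 0, 0, 0, 0, 0.5, 0.1], [0, 0, 0, 0, 0, 0.5, 0.1]],
  ],
)

```text
time_s: 12.27
position: [580.9, 15.6, 91.2]
ee_rot: [-180.0, 20.0, -171.3]
force: [-0.5, -0.5, 0.2]
opening: 24.0
```

Run:
```python
from h import *
st();snap('scene','s11'); crop('s11',280,190,370,270,'s11c',8)
```

```text
12.2667 [580.9  15.6  91.2] [-179.99   19.98 -171.3 ] [-0.5 -0.5  0.2] 24.0 [  -9.3   26.   106.8   12.7   28.7 -118.2]
```

View pics/s11c.png

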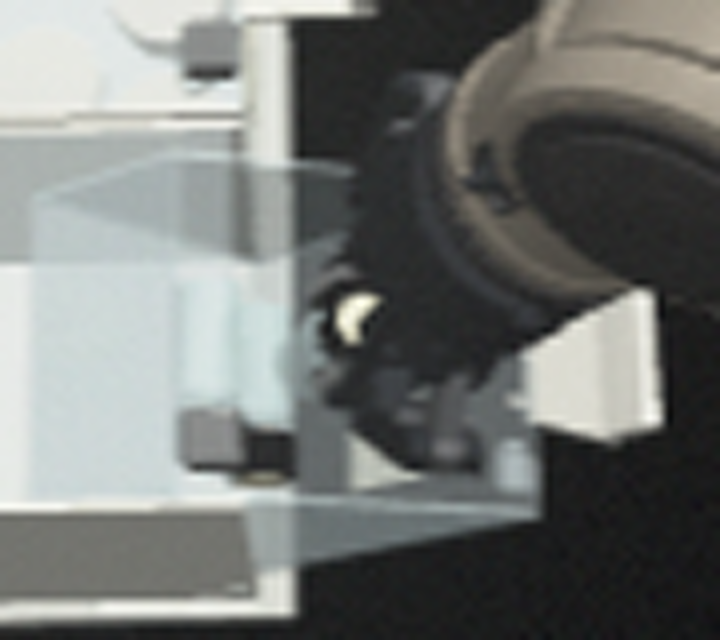

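Emit:
servo_tool(
  series=[
    [[0, 0, 0, 0, 0, 0.07, 0.1], [0, 0, 0, 0, 0, 0.14, 0.1], [0, 0, 0, 0, 0, 0.2, 0.1], [0, 0, 0, 0, 0, 0.2, 0.1]],
  ],
)

```text
time_s: 12.65
position: [582.9, 15.9, 85.4]
ee_rot: [-180.0, 20.0, -171.3]
force: [-0.7, -1.0, -0.4]
opening: 24.2
```

Emit:
servo_tool(
  series=[
    [[0, 0, 0, 0, 0, 0.06, 0.1], [0, 0, 0, 0, 0, 0.12, 0.1], [0, 0, 0, 0, 0, 0.12, 0.25], [0, 0, 0, 0, 0, 0.12, 0.35], [0, 0, 0, 0, 0, 0.12, 0.45], [0, 0, 0, 0, 0, 0.12, 0.5], [0, 0, 0, 0, 0, 0.12, 0.5], [0, 0, 0, 0, 0, 0.12, 0.5], [0, 0, 0, 0, 0, 0.12, 0.5]],
  ],
)

```text
time_s: 13.4
position: [583.7, 17.8, 82.9]
ee_rot: [179.9, 20.0, -171.2]
force: [-6.1, 10.1, 12.5]
opening: 42.4
```

Run:
```python
from h import *
st();snap('scene','s12'); crop('s12',280,190,370,270,'s12c',8)
```

```text
13.4 [583.7  17.8  82.9] [ 179.92   19.99 -171.24] [-6.1 10.1 12.5] 42.4 [  -9.1   27.   106.8   13.2   27.7 -118.5]
```

View pics/s12c.png

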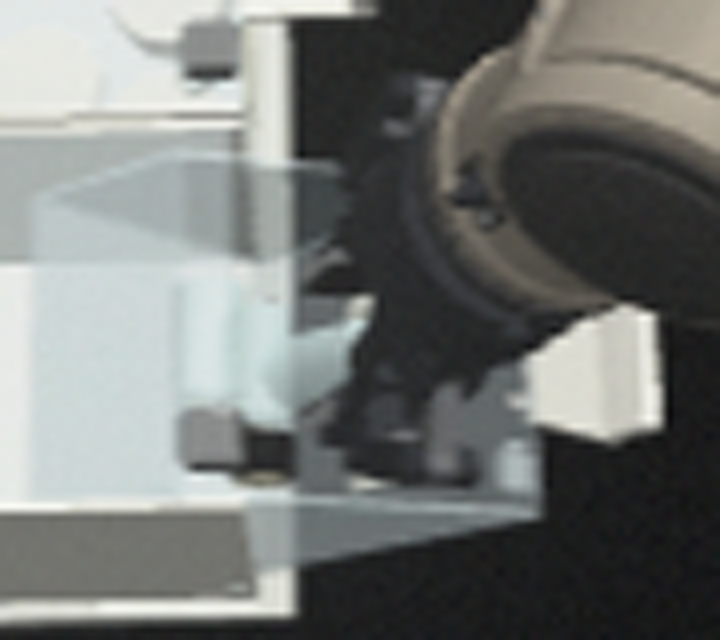

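Emit:
servo_tool(
  series=[
    [[0, 0, 0, 0, 0, -0.05, 0.5], [0, 0, 0, 0, 0, -0.12, 0.5], [0, 0, 0, 0, 0, -0.2, 0.5], [0, 0, 0, 0, 0, -0.3, 0.5]],
  ],
)

```text
time_s: 13.78
position: [580.5, 17.1, 91.3]
ee_rot: [179.9, 20.0, -171.3]
force: [-0.1, 0.8, 0.1]
opening: 43.0
```

Run:
```python
from h import *
st();snap('scene','s13'); crop('s13',280,190,370,270,'s13c',8)
```

```text
13.7833 [580.5  17.1  91.3] [ 179.92   19.96 -171.25] [-0.1  0.8  0.1] 43.0 [  -9.2   26.   106.8   12.8   28.8 -118.2]
```

View pics/s13c.png

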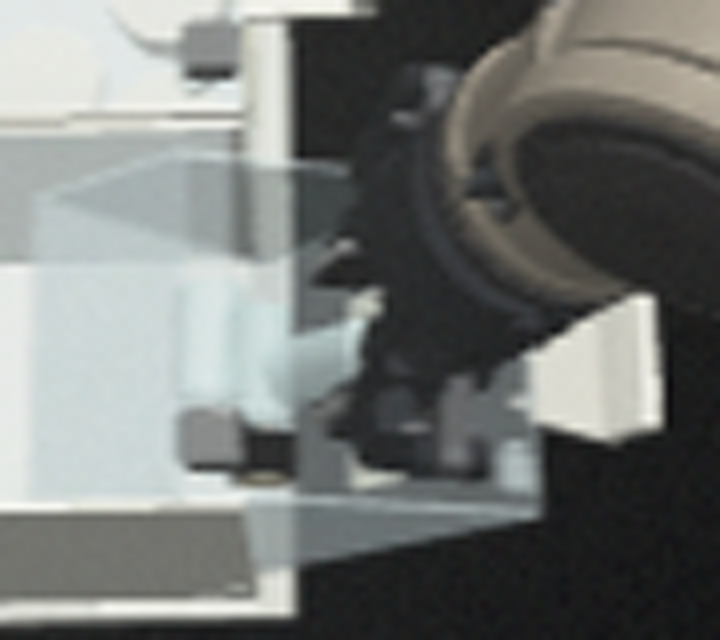

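Force cleared and the vial stays in the bin, leaning on the front wall; withdraw further.

Emit:
servo_tool(
  series=[
    [[0, 0, 0, 0, 0, -0.2, 0.5], [0, 0, 0, 0, 0, -0.5, 0.5], [0, 0, 0, 0, 0, -0.9, 0.5], [0, 0, 0, 0, 0, -1.4, 0.5], [0, 0, 0, 0, 0, -2.0, 0.5], [0, 0, 0, 0, 0, -2.8, 0.5], [0, 0, 0, 0, 0, -3.6, 0.3], [0, 0, 0, 0, 0, -4.2, 0.1], [0, 0, 0, 0, 0, -4.5, 0], [0, 0, 0, 0, 0, -4.5, 0]],
  ],
)

```text
time_s: 14.67
position: [535.5, 9.5, 221.7]
ee_rot: [-180.0, 20.3, -171.2]
force: [0.2, 0.1, 0.2]
opening: 0.2
```

Run:
```python
from h import *
st();snap('scene','s14'); crop('s14',250,170,400,270,'s14c',5)
snap('top','t14'); crop('t14',250,115,400,235,'t14c',5)
```

```text
14.6667 [535.5   9.5 221.7] [-179.96   20.27 -171.24] [0.2 0.1 0.2] 0.2 [ -11.2   11.1  104.1    9.4   46.  -115.4]
```

View pics/s14c.png

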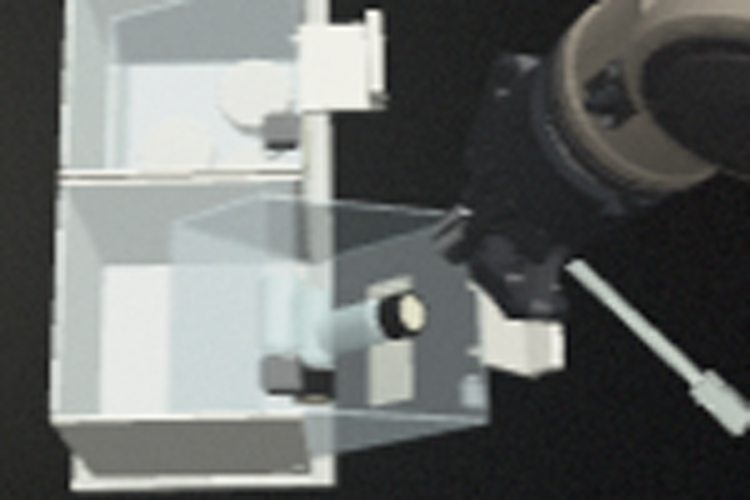

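View pics/t14c.png

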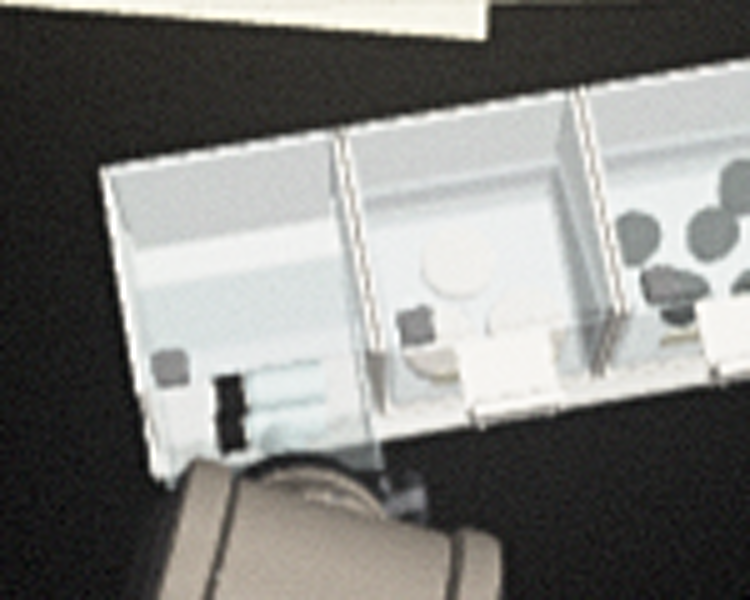

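Run:
```python
from h import *
d=np.load('pics/s14.npy'); print(d[226:238:2,326:336:2]); P=world('scene',331,232.6,d=float(np.median(d[231:235,329:333]))); q=P-H; x,y,z=q@BX,q@BY,q[2]; c,s=np.cos(.84),np.sin(.84)
print(P,'bin',x*c+z*s,y,-x*s+z*c)
for t in(.8,.84,.88): print(t,[((np.array(proj('scene',bw((0,y,128),t)))-[250,170])*5).round(0).tolist() for y in(-57,57)])
```

```text
[[1057.7811  1049.765   1050.9966  1043.0795  1037.6199 ]
 [1054.5883  1051.1316  1021.1022  1038.2543  1037.9885 ]
 [1020.7447  1013.7155  1019.2261  1025.2319  1032.9381 ]
 [1019.48895 1012.1989  1016.20483 1024.2397  1029.1371 ]
 [1013.9755  1013.5698  1012.65814 1019.3993  1029.3301 ]
 [1021.2357  1017.9001  1015.5641  1019.1752  1030.0018 ]]
[554.40707978  14.0586627   98.02171685] bin 19.568415804037222 -5.201404620504087 92.06539790572606
0.8 [[470.0, 213.0], [477.0, 420.0]]
0.84 [[476.0, 215.0], [484.0, 421.0]]
0.88 [[482.0, 218.0], [490.0, 423.0]]
```

```bash
cat >> h.py <<'E'
def tool2(b): return tool(b)*R.from_rotvec([0,0,np.pi/2])
def tcp2(th,b,cx=-21,cz=127,ret=8.3,y=15):
    r=th-b  # tip centre in bin -> TCP
    return bw((cx-ret*np.sin(r),y,cz-ret*np.cos(r)),th)
E
python3 - <<'E'
from h import *
b=.36; T=tool2(b); ax=T.apply([0,0,-1])
p=tcp2(.845,b); print(p, T.apply([0,1,0]))
rel(p+110*ax,T); print(p+110*ax)
E
```

```text
[501.44205801  26.47958067  82.81853588] [0.92537396 0.13994965 0.35227423]
[-0.007, -0.01, 1.573] [2.543, 0.722, 0.242]
[463.12758444  20.68506134 185.76718649]
```

Emit:
servo_tool(
  series=[
    [[0, 0, 0.1, 0.3, 0.1, 0, 0.2], [0, 0, 0.22, 0.7, 0.2, 0, 0.4], [0, 0, 0.34, 1.1, 0.3, 0, 0.6], [0, 0, 0.46, 1.5, 0.4, 0, 0.8], [0, 0, 0.58, 1.9, 0.5, 0, 0.8], [0, 0, 0.7, 2.2, 0.6, 0.1, 0.8], [0, 0, 0.82, 2.4, 0.7, 0.2, 0.8], [0, 0, 0.94, 2.54, 0.72, 0.24, 0.8], [0, 0, 1.06, 2.54, 0.72, 0.24, 0.8], [-0.002, -0.003, 1.18, 2.54, 0.72, 0.24, 0.8], [-0.004, -0.006, 1.3, 2.54, 0.72, 0.24, 0.8], [-0.006, -0.008, 1.42, 2.54, 0.72, 0.24, 0.8], [-0.007, -0.01, 1.53, 2.54, 0.72, 0.24, 0.8], [-0.007, -0.01, 1.573, 2.54, 0.72, 0.24, 0.8], [-0.007, -0.01, 1.573, 2.54, 0.72, 0.24, 0.8]],
  ],
)

```text
time_s: 16.02
position: [462.7, 20.7, 184.5]
ee_rot: [159.5, -0.1, 98.5]
force: [0.4, 0.3, 0.1]
opening: 68.3
```

Run:
```python
from h import *
st();snap('scene','s15'); crop('s15',270,170,430,270,'s15c',5)
snap('top','t15'); crop('t15',250,115,400,235,'t15c',5)
rel(tcp2(.845,.36),tool2(.36))
```

```text
16.0167 [462.7  20.7 184.5] [ 1.5951e+02 -8.0000e-02  9.8520e+01] [0.4 0.3 0.1] 68.3 [-11.8   6.2 117.2  11.5  37.8 -28.3]
[-0.002, -0.001, 0.002] [-0.004, 0.025, 3.641]
```

View pics/s15c.png

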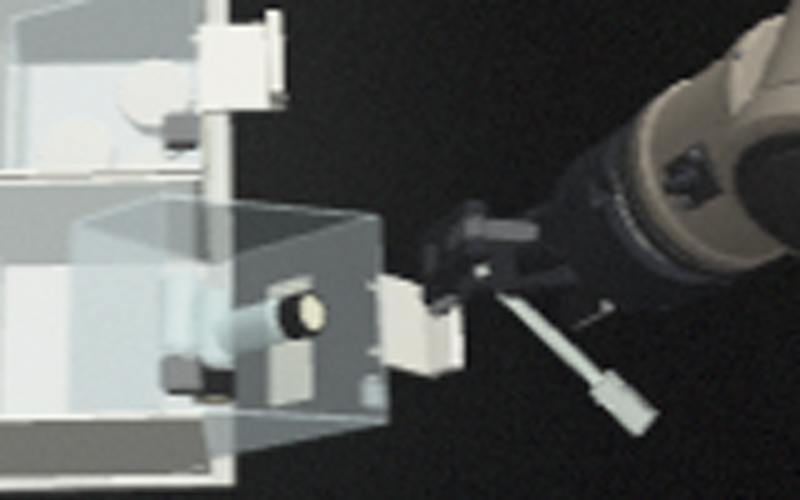

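View pics/t15c.png

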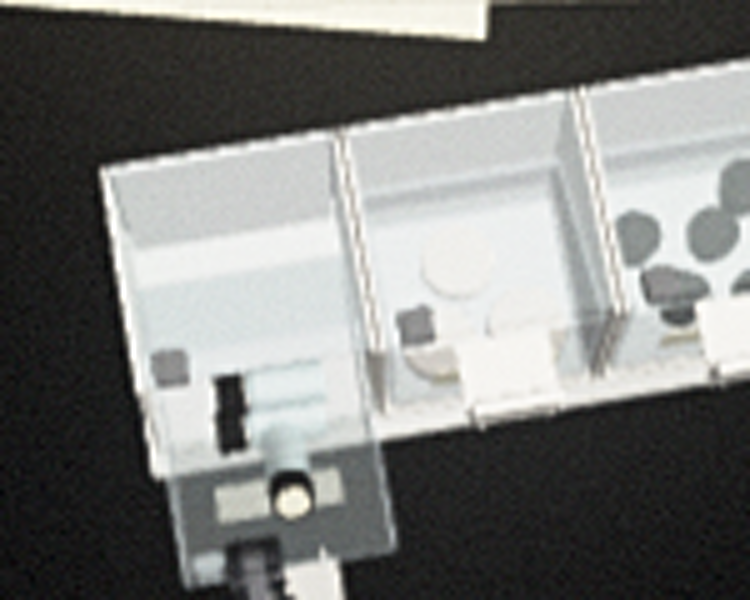

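Emit:
servo_tool(
  series=[
    [[0, 0, 0, 0, 0.02, 0.3, 0.8], [0, 0, 0, 0, 0.02, 0.8, 0.8], [0, 0, 0, 0, 0.02, 1.3, 0.8], [0, 0, 0, 0, 0.02, 1.8, 0.8], [0, 0, 0, 0, 0.02, 2.2, 0.8], [0, 0, 0, 0, 0.02, 2.5, 0.8], [0, 0, 0, 0, 0.02, 2.7, 0.8], [0, 0, 0, 0, 0.02, 2.85, 0.8], [0, 0, 0, 0, 0.02, 2.9, 0.8], [0, 0, 0, 0, 0.02, 2.9, 0.8]],
  ],
)

```text
time_s: 16.95
position: [493.6, 25.4, 103.5]
ee_rot: [159.5, 0.0, 98.7]
force: [-0.7, -0.9, -0.3]
opening: 68.2
```

Run:
```python
from h import *
st();snap('scene','s16'); crop('s16',290,190,370,270,'s16c',8)
rel(tcp2(.845,.36),tool2(.36))
```

```text
16.95 [493.6  25.4 103.5] [159.48   0.    98.71] [-0.7 -0.9 -0.3] 68.2 [-10.1  17.4 119.4  15.9  24.5 -32.2]
[-0.001, -0.0, 0.002] [-0.003, -0.0, 0.746]
```

View pics/s16c.png

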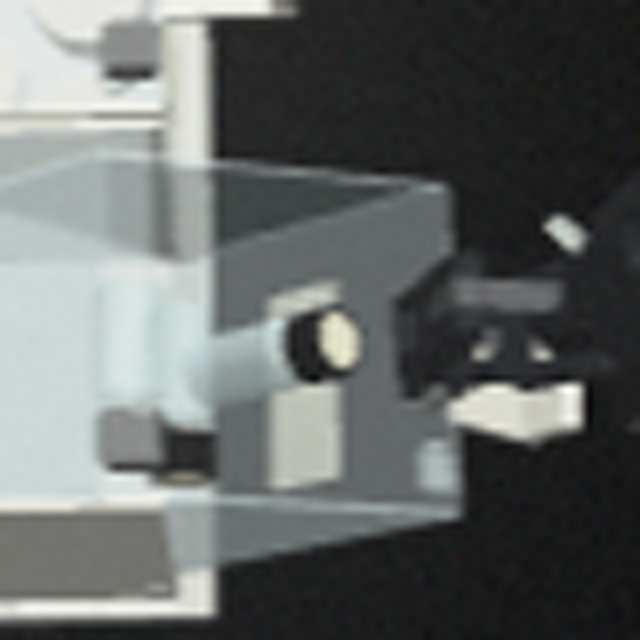

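Emit:
servo_tool(
  series=[
    [[0, 0, 0, 0, 0, 0.1, 0.8], [0, 0, 0, 0, 0, 0.22, 0.8], [0, 0, 0, 0, 0, 0.34, 0.8], [0, 0, 0, 0, 0, 0.45, 0.8], [0, 0, 0, 0, 0, 0.55, 0.8], [0, 0, 0, 0, 0, 0.65, 0.8], [0, 0, 0, 0, 0, 0.74, 0.8], [0, 0, 0, 0, 0, 0.74, 0.8]],
  ],
)

```text
time_s: 17.67
position: [501.3, 26.6, 82.4]
ee_rot: [159.5, -0.0, 98.7]
force: [-0.1, -0.1, -0.3]
opening: 67.9
```

Run:
```python
from h import *
st();snap('scene','s17'); crop('s17',290,190,370,270,'s17c',8)
for t in(.8,.75,.7,.65,.6,.55,.5,.45,.4,.35): print(t,end=' ');rel(tcp2(t,min(t,.36)),tool2(min(t,.36)))
```

```text
17.6667 [501.3  26.6  82.4] [ 1.595e+02 -1.000e-02  9.870e+01] [-0.1 -0.1 -0.3] 67.9 [ -9.8  20.5 119.6  17.8  21.3 -34. ]
0.8 [-0.002, -0.001, 0.002] [-0.005, 0.162, -0.117]
0.75 [-0.002, -0.001, 0.002] [-0.005, 0.342, -0.235]
0.7 [-0.002, -0.001, 0.002] [-0.006, 0.527, -0.344]
0.65 [-0.002, -0.001, 0.002] [-0.006, 0.717, -0.443]
0.6 [-0.002, -0.001, 0.002] [-0.006, 0.912, -0.533]
0.55 [-0.002, -0.001, 0.002] [-0.006, 1.111, -0.612]
0.5 [-0.002, -0.001, 0.002] [-0.007, 1.314, -0.682]
0.45 [-0.002, -0.001, 0.002] [-0.007, 1.52, -0.741]
0.4 [-0.002, -0.001, 0.002] [-0.007, 1.729, -0.791]
0.35 [0.008, -0.001, 0.002] [-0.008, 1.937, -0.829]
```

View pics/s17c.png

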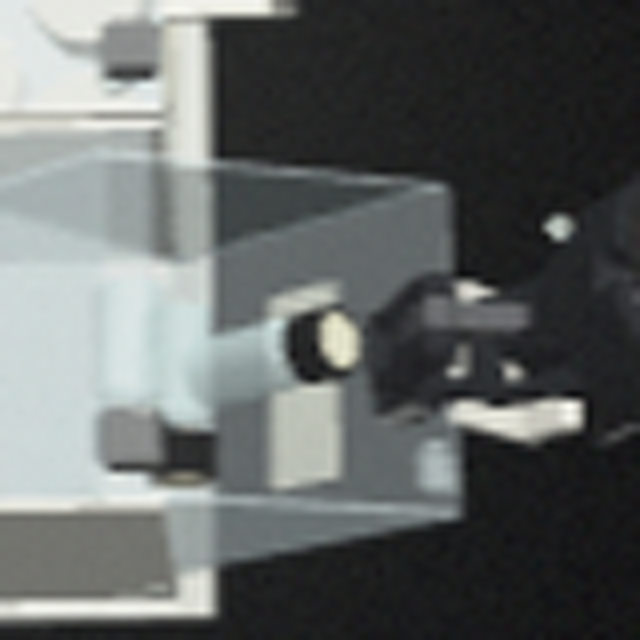

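Run:
```python
from h import *
for t in(.845,.8,.75,.7,.65,.6,.55,.5,.45,.4,.35,.3,.25,.2):
    b=min(t,.36); print(t,end=' ');rel(tcp2(t,b,cz=111+34*np.sin(t-b)),tool2(b))
```

```text
0.845 [-0.002, -0.001, 0.002] [-0.005, 0.009, 0.0]
0.8 [-0.002, -0.001, 0.002] [-0.005, 0.184, -0.072]
0.75 [-0.002, -0.001, 0.002] [-0.006, 0.381, -0.14]
0.7 [-0.002, -0.001, 0.002] [-0.006, 0.579, -0.197]
0.65 [-0.002, -0.001, 0.002] [-0.006, 0.777, -0.243]
0.6 [-0.002, -0.001, 0.002] [-0.006, 0.975, -0.276]
0.55 [-0.002, -0.001, 0.002] [-0.007, 1.172, -0.299]
0.5 [-0.002, -0.001, 0.002] [-0.007, 1.367, -0.311]
0.45 [-0.002, -0.001, 0.002] [-0.007, 1.56, -0.312]
0.4 [-0.002, -0.001, 0.002] [-0.008, 1.749, -0.303]
0.35 [0.008, -0.001, 0.002] [-0.008, 1.933, -0.296]
0.3 [0.058, -0.001, 0.002] [-0.008, 2.105, -0.325]
0.25 [0.108, -0.001, 0.002] [-0.009, 2.278, -0.346]
0.2 [0.158, -0.001, 0.002] [-0.009, 2.453, -0.358]
```

Emit:
servo_tool(
  series=[
    [[0, 0, 0, 0, 0.09, -0.036, 0.8], [0, 0, 0, 0, 0.18, -0.07, 0.8], [0, 0, 0, 0, 0.25, -0.095, 0.8], [0, 0, 0, 0, 0.32, -0.12, 0.8], [0, 0, 0, 0, 0.38, -0.14, 0.8], [0, 0, 0, 0, 0.45, -0.16, 0.8], [0, 0, 0, 0, 0.51, -0.18, 0.8], [0, 0, 0, 0, 0.58, -0.197, 0.8], [0, 0, 0, 0, 0.65, -0.21, 0.8], [0, 0, 0, 0, 0.71, -0.23, 0.8], [0, 0, 0, 0, 0.78, -0.243, 0.8], [0, 0, 0, 0, 0.84, -0.255, 0.8], [0, 0, 0, 0, 0.91, -0.265, 0.8], [0, 0, 0, 0, 0.97, -0.276, 0.8]],
  ],
)

```text
time_s: 18.88
position: [525.7, 30.3, 100.7]
ee_rot: [159.5, 0.0, 98.7]
force: [-0.2, -0.5, -0.5]
opening: 67.7
```

Run:
```python
from h import *
st();snap('scene','s18'); crop('s18',290,190,370,270,'s18c',8)
for t in(.845,.8,.75,.7,.65,.6,.55,.5,.45,.4,.35,.3,.25,.2):
    b=min(t,.36); print(t,[((np.array(proj('scene',bw((0,y,128),t)))-[290,190])*8).round(0).tolist() for y in(-57,57)],end=' ');rel(tcp2(t,b,cz=111+34*np.sin(t-b)),tool2(b))
```

```text
18.8833 [525.7  30.3 100.7] [159.48   0.    98.7 ] [-0.2 -0.5 -0.5] 67.7 [ -8.7  20.4 115.   14.   25.6 -29. ]
0.845 [[442.0, 185.0], [455.0, 514.0]] [-0.001, -0.0, 0.002] [-0.0, -0.99, 0.28]
0.8 [[432.0, 181.0], [444.0, 512.0]] [-0.001, -0.0, 0.002] [-0.001, -0.814, 0.208]
0.75 [[419.0, 177.0], [431.0, 509.0]] [-0.001, -0.0, 0.002] [-0.001, -0.617, 0.139]
0.7 [[405.0, 174.0], [416.0, 507.0]] [-0.001, -0.0, 0.002] [-0.001, -0.419, 0.083]
0.65 [[391.0, 170.0], [401.0, 504.0]] [-0.001, -0.0, 0.002] [-0.002, -0.221, 0.038]
0.6 [[375.0, 167.0], [386.0, 502.0]] [-0.001, -0.0, 0.002] [-0.002, -0.023, 0.004]
0.55 [[360.0, 164.0], [369.0, 500.0]] [-0.001, -0.0, 0.002] [-0.002, 0.174, -0.018]
0.5 [[343.0, 161.0], [352.0, 498.0]] [-0.001, -0.0, 0.002] [-0.003, 0.369, -0.03]
0.45 [[326.0, 159.0], [335.0, 496.0]] [-0.001, -0.0, 0.002] [-0.003, 0.562, -0.031]
0.4 [[309.0, 156.0], [317.0, 495.0]] [-0.001, -0.0, 0.002] [-0.003, 0.751, -0.022]
0.35 [[291.0, 154.0], [298.0, 494.0]] [0.009, -0.0, 0.002] [-0.004, 0.935, -0.015]
0.3 [[272.0, 153.0], [279.0, 493.0]] [0.059, -0.0, 0.002] [-0.004, 1.107, -0.044]
0.25 [[254.0, 151.0], [259.0, 492.0]] [0.109, -0.0, 0.002] [-0.004, 1.281, -0.064]
0.2 [[235.0, 150.0], [240.0, 491.0]] [0.159, -0.0, 0.002] [-0.004, 1.455, -0.076]
```

View pics/s18c.png

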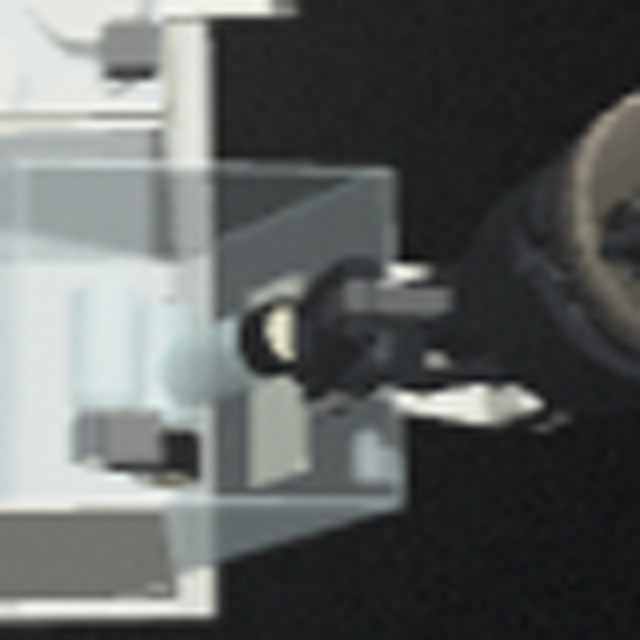

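Emit:
servo_tool(
  series=[
    [[0, 0, 0, 0, 0.06, -0.01, 0.8], [0, 0, 0, 0, 0.12, -0.015, 0.8], [0, 0, 0, 0, 0.17, -0.02, 0.8], [0, 0, 0, 0, 0.22, -0.02, 0.8], [0, 0, 0, 0, 0.27, -0.025, 0.8], [0, 0, 0, 0, 0.32, -0.03, 0.8], [0, 0, 0, 0, 0.37, -0.03, 0.8], [0, 0, 0, 0, 0.42, -0.03, 0.8], [0, 0, 0, 0, 0.47, -0.03, 0.8], [0, 0, 0, 0, 0.52, -0.03, 0.8], [0, 0, 0, 0, 0.56, -0.03, 0.8], [0, 0, 0, 0, 0.56, -0.03, 0.8]],
  ],
)

```text
time_s: 19.93
position: [541.7, 32.6, 107.9]
ee_rot: [159.4, 0.0, 98.7]
force: [0.6, -0.3, 0.6]
opening: 68.3
```

Run:
```python
from h import *
st();snap('scene','s19'); crop('s19',290,190,370,270,'s19c',8)
for t in(.45,.4,.35,.3,.25,.2):
    b=min(t,.36); print(t,end=' ');rel(tcp2(t,b,cz=111+34*np.sin(t-b)),tool2(b))
```

```text
19.9333 [541.7  32.6 107.9] [1.5941e+02 3.0000e-02 9.8700e+01] [ 0.6 -0.3  0.6] 68.3 [ -8.   21.  112.2  12.6  27.5 -27. ]
0.45 [-0.001, -0.0, 0.002] [-0.002, -0.003, -0.001]
0.4 [-0.001, -0.0, 0.002] [-0.002, 0.187, 0.008]
0.35 [0.009, -0.0, 0.002] [-0.002, 0.37, 0.015]
0.3 [0.059, -0.0, 0.002] [-0.003, 0.542, -0.014]
0.25 [0.109, -0.0, 0.002] [-0.003, 0.716, -0.035]
0.2 [0.159, -0.0, 0.002] [-0.003, 0.89, -0.046]
```

View pics/s19c.png

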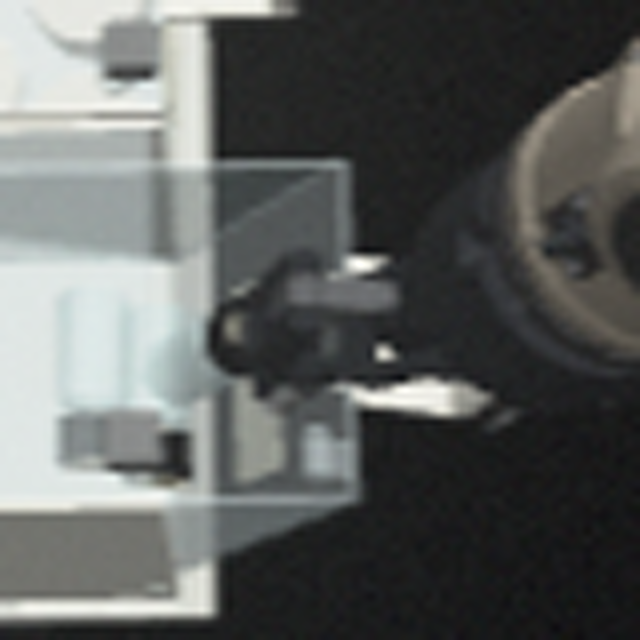

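Emit:
servo_tool(
  series=[
    [[0, 0, 0, 0, 0.05, 0, 0.8], [0, 0, 0, 0, 0.1, 0, 0.8], [0, 0, 0, 0, 0.15, 0, 0.8], [0, 0, 0, 0, 0.2, 0.01, 0.8], [0, 0, 0, 0, 0.25, 0.01, 0.8], [0, 0, 0, 0, 0.3, 0.01, 0.8], [0.01, 0, 0, 0, 0.35, 0.015, 0.8], [0.025, 0, 0, 0, 0.4, 0.005, 0.8], [0.04, 0, 0, 0, 0.46, 0, 0.8], [0.04, 0, 0, 0, 0.46, 0, 0.8]],
  ],
)

```text
time_s: 20.82
position: [555.4, 34.5, 113.2]
ee_rot: [161.7, 0.1, 98.7]
force: [0.5, -0.2, 0.3]
opening: 68.5
```

Run:
```python
from h import *
st();snap('scene','s20'); crop('s20',290,190,370,270,'s20c',8)
for t in(.35,.3,.25,.2):
    b=min(t,.36); print(t,end=' ');rel(tcp2(t,b,cz=111+34*np.sin(t-b)),tool2(b))
```

```text
20.8167 [555.4  34.5 113.2] [1.6167e+02 5.0000e-02 9.8700e+01] [ 0.5 -0.2  0.3] 68.5 [ -7.1  22.3 107.9   9.1  32.4 -22.8]
0.35 [-0.03, 0.0, 0.002] [0.002, -0.119, 0.022]
0.3 [0.02, 0.0, 0.002] [0.001, 0.052, -0.014]
0.25 [0.07, 0.0, 0.002] [0.001, 0.225, -0.041]
0.2 [0.12, 0.0, 0.002] [0.001, 0.399, -0.06]
```

View pics/s20c.png

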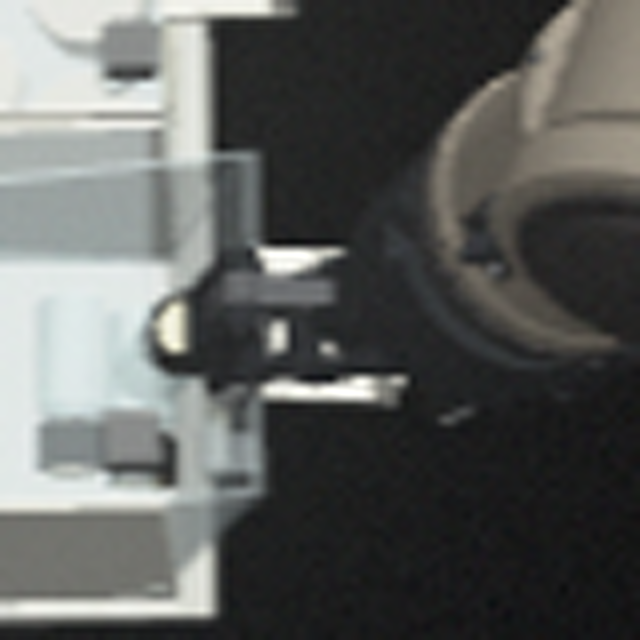

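Emit:
servo_tool(
  series=[
    [[0.01, 0, 0, 0, 0.05, -0.005, 0.8], [0.025, 0, 0, 0, 0.1, -0.015, 0.8], [0.04, 0, 0, 0, 0.15, -0.025, 0.8], [0.055, 0, 0, 0, 0.2, -0.03, 0.8], [0.06, 0, 0, 0, 0.24, -0.035, 0.8], [0.06, 0, 0, 0, 0.24, -0.035, 0.8]],
  ],
)

```text
time_s: 21.37
position: [562.0, 35.5, 116.4]
ee_rot: [165.1, 0.1, 98.7]
force: [0.9, -0.5, 0.6]
opening: 68.3
```

Run:
```python
from h import *
st();snap('scene','s21'); crop('s21',290,190,370,270,'s21c',8)
print([(t,[((np.array(proj('scene',bw((0,y,128),t)))-[290,190])*8).round(0).tolist() for y in(-57,57)]) for t in (.1,.15,.2,.25)])
```

```text
21.3667 [562.   35.5 116.4] [1.6506e+02 6.0000e-02 9.8710e+01] [ 0.9 -0.5  0.6] 68.3 [ -6.3  23.6 103.7   6.1  38.3 -19.3]
[(0.1, [[196.0, 149.0], [199.0, 491.0]]), (0.15, [[216.0, 150.0], [220.0, 491.0]]), (0.2, [[235.0, 150.0], [240.0, 491.0]]), (0.25, [[254.0, 151.0], [259.0, 492.0]])]
```

View pics/s21c.png

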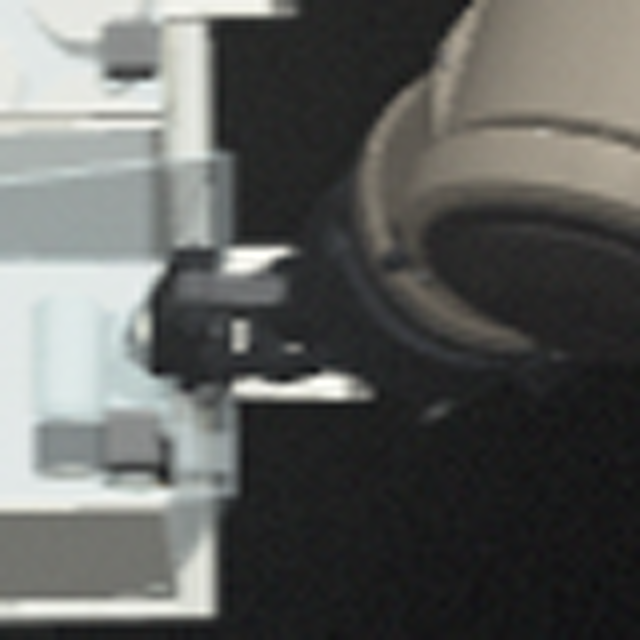

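Emit:
servo_tool(
  series=[
    [[0, 0, 0, 0, 0, -0.15, 0.8], [0, 0, 0, 0, 0, -0.35, 0.8], [0, 0, 0, 0, 0, -0.55, 0.8], [0, 0, 0, 0, 0, -0.8, 0.8], [0, 0, 0, 0, 0, -1.2, 0.8], [0, 0, 0, 0, 0, -1.8, 0.8], [0, 0, 0, 0, 0, -2.4, 0.6], [0, 0, 0, 0, 0, -2.8, 0.3], [0, 0, 0, 0, 0, -3.0, 0], [0, 0, 0, 0, 0, -3.0, 0], [0, 0, 0, 0, 0, -3.0, 0]],
  ],
)

```text
time_s: 22.33
position: [538.6, 32.1, 203.4]
ee_rot: [165.0, 0.1, 98.7]
force: [0.2, -0.3, -0.4]
opening: 7.4
```

Run:
```python
from h import *
st();snap('scene','s22'); crop('s22',270,170,370,270,'s22c',6)
snap('top','t22'); crop('t22',250,115,400,235,'t22c',5)
rel(bw((-90,0,200),0),tool2(0))
rel(bw((-90,0,135),0),tool2(0))
```

```text
22.3333 [538.6  32.1 203.4] [1.6503e+02 6.0000e-02 9.8710e+01] [ 0.2 -0.3 -0.4] 7.4 [ -7.1  14.9 100.7   5.2  50.1 -18.6]
[0.259, 0.0, 0.002] [-0.5, -0.523, -0.812]
[0.259, 0.0, 0.002] [-0.499, -1.079, 1.283]
```

View pics/s22c.png

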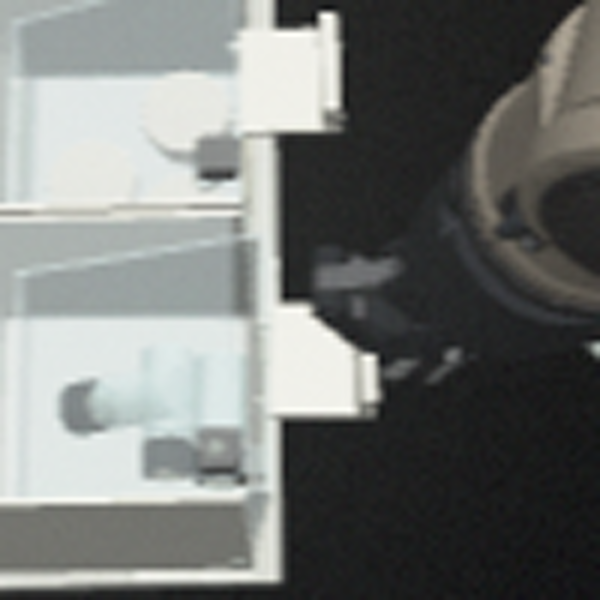

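View pics/t22c.png

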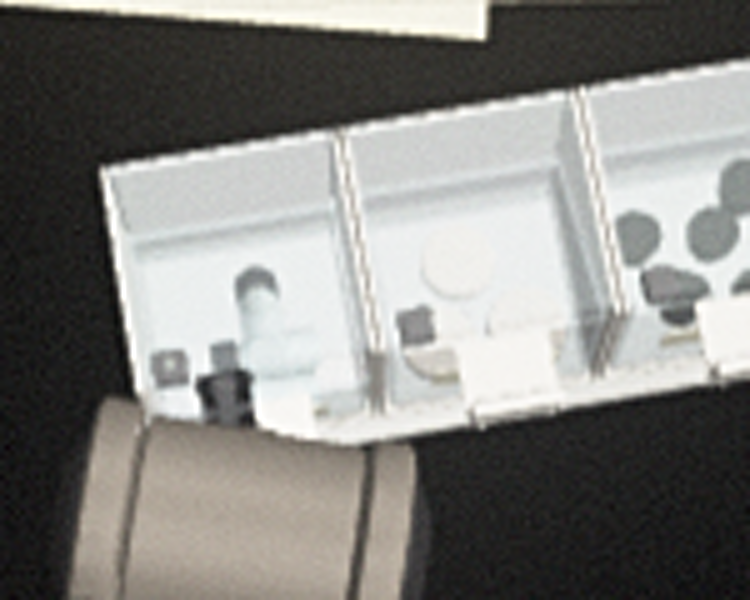

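Emit:
servo_tool(
  series=[
    [[0.05, 0, 0, -0.2, -0.3, -0.3, 0], [0.12, 0, 0, -0.4, -0.7, -0.6, 0], [0.2, 0, 0, -0.5, -0.9, -0.6, 0], [0.259, 0, 0, -0.5, -1.0, -0.3, 0], [0.259, 0, 0, -0.5, -1.05, 0.2, 0], [0.259, 0, 0, -0.5, -1.07, 0.7, 0], [0.259, 0, 0, -0.5, -1.08, 1.1, 0], [0.259, 0, 0, -0.5, -1.08, 1.27, 0], [0.259, 0, 0, -0.5, -1.08, 1.27, 0]],
  ],
)

```text
time_s: 23.18
position: [518.6, 14.2, 155.4]
ee_rot: [-179.8, -0.0, 98.7]
force: [-0.6, 0.2, -0.2]
opening: -0.1
```

Run:
```python
from h import *
st();snap('scene','s23'); crop('s23',270,170,370,270,'s23c',6)
rel(bw((-58.5,0,135),0),tool2(0))
```

```text
23.1833 [518.6  14.2 155.4] [-1.7981e+02 -3.0000e-02  9.8720e+01] [-0.6  0.2 -0.2] -0.1 [ -6.9  23.3  94.6  -0.   62.3 -15.6]
[-0.002, 0.0, 0.002] [-0.006, 1.066, -0.017]
```

View pics/s23c.png

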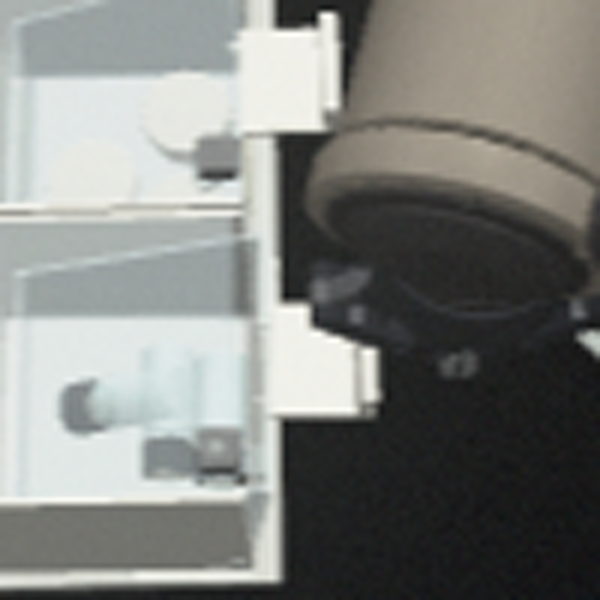

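Emit:
servo_tool(
  series=[
    [[0, 0, 0, 0, 0.2, 0, 0], [0, 0, 0, 0, 0.4, 0, 0], [0, 0, 0, 0, 0.55, 0, 0], [0, 0, 0, 0, 0.65, 0, 0], [0, 0, 0, 0, 0.75, 0, 0], [0, 0, 0, 0, 0.85, 0, 0], [0, 0, 0, 0, 0.95, 0, 0], [0, 0, 0, 0, 1.05, 0, 0], [0, 0, 0, 0, 1.05, 0, 0]],
  ],
)

```text
time_s: 23.98
position: [550.9, 18.9, 157.0]
ee_rot: [-180.0, 0.0, 98.7]
force: [-0.3, 0.5, 0.4]
opening: 0.2
```

Run:
```python
from h import *
st();snap('scene','s24'); crop('s24',270,170,370,270,'s24c',6)
```

```text
23.9833 [550.9  18.9 157. ] [-1.800e+02  2.000e-02  9.872e+01] [-0.3  0.5  0.4] 0.2 [ -6.   26.3  89.4  -0.   64.3 -14.7]
```

View pics/s24c.png

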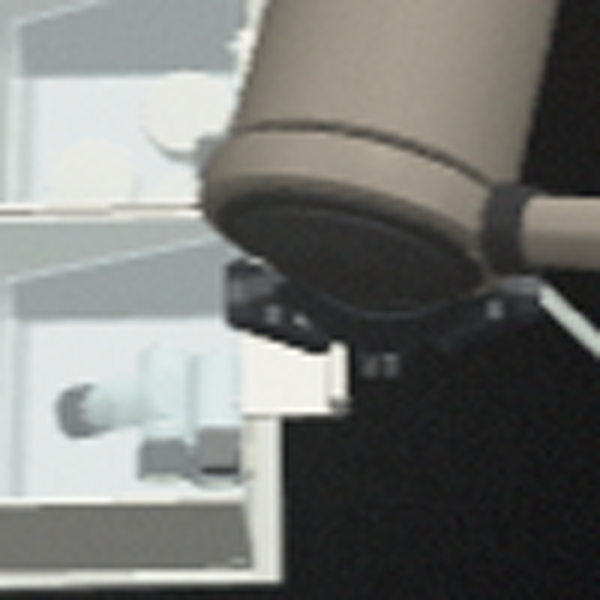

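Emit:
servo_tool(
  series=[
    [[0, 0, 0, 0, 0.05, 0, 0], [0, 0, 0, 0, 0.1, 0, 0], [0, 0, 0, 0, 0.16, 0, 0], [0, 0, 0, 0, 0.22, 0, 0], [0, 0, 0, 0, 0.22, 0, 0]],
  ],
)

```text
time_s: 24.45
position: [552.7, 19.4, 156.3]
ee_rot: [-179.3, -0.0, 98.7]
force: [-17.0, -3.3, 11.1]
opening: 0.3
```

Firm resistance at 17 N: it is home. Back off and check.

Emit:
servo_tool(
  series=[
    [[0, 0, 0, 0, -0.2, 0, 0], [0, 0, 0, 0, -0.6, 0, 0], [0, 0, 0, 0, -1.2, 0, 0], [0, 0, 0, 0, -2.0, -0.5, 0], [0, 0, 0, 0, -2.8, -1.2, 0], [0, 0, 0, 0, -3.4, -2.0, 0], [0, 0, 0, 0, -3.8, -2.8, 0], [0, 0, 0, 0, -4.0, -3.3, 0], [0, 0, 0, 0, -4.0, -3.3, 0], [0, 0, 0, 0, -4.0, -3.3, 0]],
  ],
)

```text
time_s: 25.28
position: [435.6, 1.2, 257.1]
ee_rot: [-179.5, 0.0, 98.7]
force: [0.0, -0.2, -0.9]
opening: -0.1
```

Run:
```python
from h import *
st();snap('scene','s25'); crop('s25',250,110,350,280,'s25c',3.5)
snap('top','t25'); crop('t25',260,115,430,220,'t25c',4.5)
a=cv2.imread('pics/scene0.png')[110:280,250:350];b=cv2.imread('pics/s25.png')[110:280,250:350]
cv2.imwrite('pics/cmp.png',cv2.resize(np.hstack([a,b]),None,fx=3.5,fy=3.5,interpolation=cv2.INTER_CUBIC))
```

```text
25.2833 [435.6   1.2 257.1] [-1.7947e+02  1.0000e-02  9.8730e+01] [ 0.  -0.2 -0.9] -0.1 [ -9.8   9.2  97.2  -0.2  74.1 -18.5]
```

View pics/cmp.png

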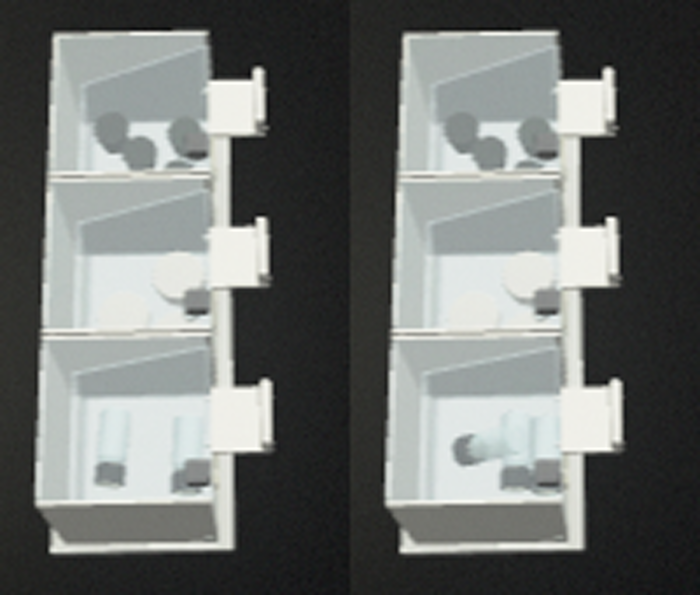

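View pics/t25c.png

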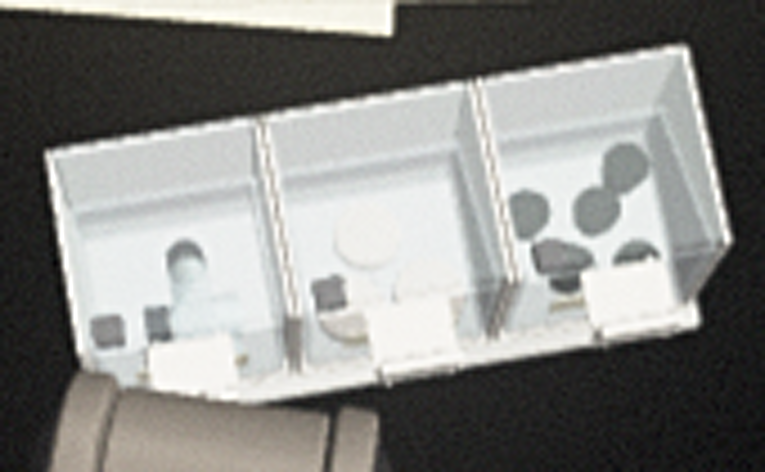

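View pics/s25.png

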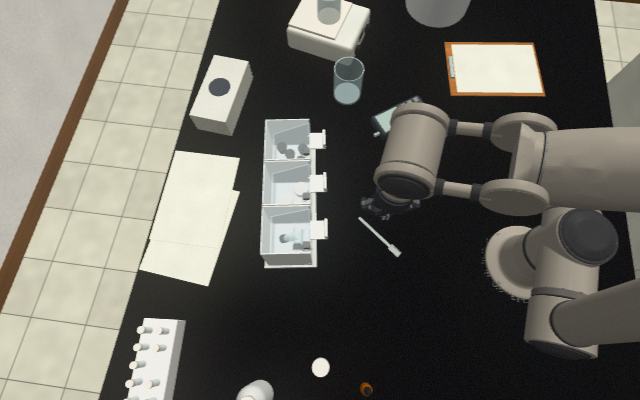

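The lips sit at the same pixels as at the start: vial lip (270,380–450) in both halves of the comparison. All three vials are inside, the bystanders have not moved, and the robot is clear.

```bash
python3 -c "
from workcell import *
print(close_job())"
```

```text
the job is handed in; nothing more can be done
None
```

I put the vial away in the vial bin (the leftmost one, at +y), and the bin is shut again with all three vials inside. The job is handed in at about 25 s of the 72 s allowed; no verdict came back.

**How it went:**
- I hooked the lip and tipped the bin to about 0.84 rad.
- I lowered the vial in and let it go almost touching the bin's front wall.
- I closed the bin slowly with the lip held between the open fingers, then pushed the rim home with the fingers shut.

**Last checks:**
- The lip is back at its starting pixels, level with the other two bins, and a further push met firm resistance of about 17 N.
- All three vials show through the cover. The new one lies across the other two.
- The other bins look shut. The bystanders in view have not visibly moved (the arm partly hides the meter), and the robot stands clear at about zero force.

**Less certain:**
- When I opened the fingers in the bin, the wrist force briefly read about 17 N. I did not find the cause, and it cleared when I backed off.
- During closing, as I withdrew the fingers and the bin dropped back the last 0.1 rad, the vial tipped over inside the bin. Its middle dropped about 4 cm. That should be under the drop limit, but I did not measure its speed.

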